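Work a seized hub axle free and lay it in the V rack

TASK

The axle is seized in the hub on the loose, heavy stand. Grip its thick part and twist it back and forth about its own axis, some 25 degrees to either side, while pulling it out a few millimetres a stroke, without dragging, turning or tipping the stand. Then lay the axle by its thick part crosswise in the rack, and the aluminium spacer tube from the bench in the rack too, one in each pair of V grooves, centred over both rails; leave everything else where it stands.

Things in the scene. Friction and masses are not known exactly. Their poses are not given: they have to be found in the camera images.
- stand: Hub stand, loose, 4.5 kg: dark steel foot 160 (x) x 120 x 20 mm with an aluminium hub clamped lying on it. Origin: centre of the foot's underside; z up, x along the bore, which opens towards -x. Hub: x -40 to +40 mm, 58 mm flanges, axis 60 mm above the bench, top 90 mm. A straight pull (35 N) drags the stand, which slides at 26 N; twisted meanwhile (0.35 N m), the axle needs far less.
- bore (a point): Centre of the bore's mouth on the hub face, on the bore axis, 60 mm above the bench; x points into the hub, z up. The axle's shoulder starts against it, its thin end 30 mm inside, gripped until it is nearly out. About 4 mm of pull for each twisting stroke of 0.84 rad (from -0.42 to +0.42) is safe.
- axle: Stepped steel axle, 0.25 kg, level, its thin end in the hub. Thick part 26 mm in diameter, 110 mm long, all outside the hub; thin end 20 mm in diameter, 30 mm long. Origin: on the axis, middle of the thick part, 55 mm in front of the hub face; x along the axis to the thin end; z up at first: roll about x is the twist. The stand's foot reaches 40 mm out under it, 40 mm below the axis.
- axle_tip (a point): Centre of the thin end's face, 85 mm along x from the axle's origin.
- tube: Aluminium spacer tube, 32 mm in diameter, 110 mm long, 0.12 kg, lying loose on the bench (it can roll). Origin: middle of the tube, on its axis (16 mm above the bench at the start); x along the tube, either end alike.
- rack: Wooden V rack, fixed: board 110 (x) x 170 (y) x 12 mm with two upright rails, 10 mm thick, at x = -30 and +30 mm, 50 mm clear between them. Each rail has two 90-degree V grooves, 70 mm apart along y, tops about 63 mm above the bench: a cylinder laid along the rack's x lies across both rails. Origin: centre of the board's underside, z up.
- groove_left (a point): Bottom line of the V grooves at the rack's y = +35 mm, midway between the rails, 40 mm above the bench; axes as the rack's. A cylinder's axis rests above it by 1.414 times its radius: 18.4 mm for the axle's thick part, 22.6 mm for the tube.
- groove_right (a point): The same for the grooves at the rack's y = -35 mm.
- bearing: Steel bearing ring, 44 mm in diameter, 12 mm high, lying between stand and rack; bystander, origin under its centre.
- grease: Closed grease jar, 60 mm in diameter, 75 mm high, behind; bystander, origin under its centre.
- spanner: Spanner lying at the right; bystander.
- driver: Screwdriver lying at the left; bystander.
- sprocket: Flat sprocket, about 100 mm in diameter, 10 mm high, near left; bystander, origin under its centre.
- mug: White mug, 80 mm in diameter, 90 mm high, far right; bystander, origin under its centre.
- pedal: Black bicycle pedal, 90 x 82 x 24 mm, near right; bystander, origin under its centre.

How it is judged:
On the way, in this order (a step that is already met when the one before it is completed fails the run):
1. the axle is twisted at least 12 degrees either way with at least 12 mm of it still in the bore (angle between the z axis of axle and the z axis of stand, either way round above 0.2 rad and x of axle_tip in the frame of bore above 0.012 m and horizontal distance between axle and bore below 0.12 m), for 0.05 s.
2. it is twisted back to within 6 degrees of its first angle, or past it, with its tip still in the bore (angle between the z axis of axle and the z axis of stand, either way round below 0.1 rad and x of axle_tip in the frame of bore above 0.004 m), for 0.03 s.
3. the axle is out of the hub (x of axle_tip in the frame of bore below -0.008 m), for 0.1 s.
4. the axle lies let go in one pair of V grooves (((x of axle in the frame of groove_left between -0.015 and 0.015 m and y of axle in the frame of groove_left between -0.005 and 0.005 m and z of axle in the frame of groove_left between 0.0144 and 0.0224 m and angle between the x axis of axle and the x axis of rack, either way round below 0.08 rad) or (x of axle in the frame of groove_right between -0.015 and 0.015 m and y of axle in the frame of groove_right between -0.005 and 0.005 m and z of axle in the frame of groove_right between 0.0144 and 0.0224 m and angle between the x axis of axle and the x axis of rack, either way round below 0.08 rad)) and contact force between axle and the fingers below 0.1 N and linear speed of axle below 0.02 m/s), for 0.2 s.
At the end, for the whole second after the job is handed in: The axle's thick part lies in one pair of V grooves and the spacer tube in the other, each with its middle within 15 mm of midway between the rails, within 5 mm sideways and 4 mm in height of lying on both sides of the V, parallel to the grooves within 0.08 rad, let go and at rest (((x of axle in the frame of groove_left between -0.015 and 0.015 m and y of axle in the frame of groove_left between -0.005 and 0.005 m and z of axle in the frame of groove_left between 0.0144 and 0.0224 m and angle between the x axis of each of axle, tube and the x axis of rack, either way round below 0.08 rad and x of tube in the frame of groove_right between -0.015 and 0.015 m and y of tube in the frame of groove_right between -0.005 and 0.005 m and z of tube in the frame of groove_right between 0.0186 and 0.0266 m) or (x of axle in the frame of groove_right between -0.015 and 0.015 m and y of axle in the frame of groove_right between -0.005 and 0.005 m and z of axle in the frame of groove_right between 0.0144 and 0.0224 m and angle between the x axis of each of axle, tube and the x axis of rack, either way round below 0.08 rad and x of tube in the frame of groove_left between -0.015 and 0.015 m and y of tube in the frame of groove_left between -0.005 and 0.005 m and z of tube in the frame of groove_left between 0.0186 and 0.0266 m)) and contact force between each of axle, tube and the fingers below 0.1 N and linear speed of each of axle, tube below 0.02 m/s and angular speed of each of axle, tube below 0.3 rad/s); the robot touches nothing.
It fails at once if the hub stand is dragged or lifted more than 25 mm, or tipped more than 0.15 rad (distance of stand from where it was at the start of the episode above 0.025 m or angle between stand's own z axis and vertical above 0.15 rad).
It fails at once if the hub stand is turned so that the bore mouth moves more than 30 mm (distance of bore from where it was at the start of the episode above 0.03 m).
It fails at once if one of the other loose things is moved more than 30 mm (distance of any of bearing, grease, spanner, driver, sprocket, mug, pedal from where it was at the start of the episode above 0.03 m).
It also fails if it takes over 72 s, if anything falls off the work surface, if the arm or the gripper's body presses on something with over 40 N, if the wrist force passes 120 N, or if a joint passes its speed limit or range.

ROBOT

A 7-joint arm with a two-finger parallel gripper is mounted at the origin on the work surface. World frame = base frame: x ahead of the robot, y to its left, z up, the work surface at z = 0. Lengths are in m, angles in rad, forces in N, time in s.
With the tool pointing down it reaches from about 0.425 to 0.925 m from the base axis. Payload 6.8 kg.
Tool frame: the origin (TCP) lies at the very end of the fingers, on their centre line; the grasp point (between the pads) lies 19 mm behind it; z points along the fingers, y is the line along which they close (so a half turn about z gives the same grasp; the last joint's range is limited). The gripper opens to 85 mm and grips with 20 to 120 N. Pads are 22 mm wide; open, the fingers measure 114 mm over their backs; the gripper's body (76 mm by 85 mm) begins 54 mm behind the grasp point. The pads swing forward as they close: fully open they stand 13 mm farther back than shut.
Start: joints at [-1.438, 0.477, 0.022, 1.555, -0.011, 1.109, -0.083], TCP at [0.161, 0.656, 0.231] pointing down, gripper open.
Joint ranges: [-2.96, 2.96], [-0.34, 2.1], [-1.41, 1.46], [0.24, 2.44], [-1.37, 4.51], [0.17, 1.92], [-2.96, 2.96]. Speed limits (rad/s): [2.39, 2.39, 3.14, 3.14, 3.14, 3.14, 3.14].

INTERFACE

Orientations are given as a unit quaternion [w, x, y, z].
In Python, from station import get_obs, read_camera, hand_in gives the robot as it stands.
- The arm moves only by the tool arm_command, never from a script. Its argument "commands" is one flat list of numbers, 7 for each row, row after row: the shift along the tool's x, y, z in m, then the turn, a rotation vector about the tool's x, y, z in degrees, then the opening, from 0 (shut) to 1 (fully open). In form: [tx, ty, tz, rx, ry, rz, fingers, tx, ty, tz, rx, ry, rz, fingers, ...]. A call has 1 to 8 rows; each row is the pose to reach, as a shift and turn from the pose commanded when the call began, along the tool's axes at that moment; what a row does not reach only later rows make up. A row lasts 1/10 s, in which the tool goes at most 50 mm and 8.59 degrees, less where a joint would pass 70% of its speed; a pose out of reach is approached as far as the arm can. A call with a gripper value outside its range is refused whole. The fingers move at their own pace and stop on an object; "force" is the grip in N (left out, the last holds). Time passes only in rows, so rows that repeat a pose let the fingers close. It gives the time, the measured TCP pose, the force, the opening and the grip force at its end, in the units of the state.
- get_obs(): the state, without advancing time (a new reading comes with each control period).
- read_camera(name): name is "scene" or "top" or "wrist"; returns a dict with "img" (400x640x3 uint8, red, green, blue), "camera_matrix" (3x3 intrinsics, pixels), "pose" (4x4, takes a point from camera to world coordinates). Camera axes: x right, y down, z forward; pixel columns grow to the right and rows downward; lengths in m; the calibration is good to about 2 mm. A picture is of the moment at which its call begins. There is no depth.
- hand_in(): hands the job in; it is judged then, once.
The state is a dict: "t": time; "q": joint angles; "joint_vel": joint speeds; "joint_torque": joint torques, N m; "eef_pos": TCP position; "tool_rot": TCP orientation; "contact_force": force on the tool from outside, world axes, zero at the start; "torque": the same for the moment, N m; "gripper_width": opening from 0.0 (shut) to 1.0 (fully open); "grasp_force": force on a finger pad.
Only numpy, scipy, OpenCV 4.12 (cv2) and the standard library are available. Lean on these libraries where they do the work, as an engineer would, in place of code of your own. Each camera call takes 0.05 s, during which the arm holds its last target. There are 200 camera calls.

## Working session

There is one attempt and no reset: what is moved stays moved. The work goes in short steps, Python scripts to look and compute and a tool call to move; the robot and the scene stay as the last step left them, time stands still between calls to the robot, and variables do not carry over. Pictures are saved under pics/ and viewed, at most 10 in all, crops included, and the job is handed in when it is done.

Besides the shell and the picture viewer there is one more tool, called after ">>>" as name(argument=value, ...) on one line, values as JSON. arm_command: Moves the arm, as the interface text tells. Its arguments: {"type":"object","properties":{"commands":{"type":"array","items":{"type":"number"}},"force":{"type":"number"}},"required":["commands"]}

```bash
mkdir -p pics
cat > h.py <<'E'
import numpy as np, cv2
from scipy.spatial.transform import Rotation as R
from station import get_obs, read_camera
def snap(n,f):
    c=read_camera(n); cv2.imwrite(f'pics/{f}.png',c['img'][:,:,::-1]); np.savez(f'pics/{f}.npz',K=c['camera_matrix'],P=c['pose']); return c
def px(f,u,v,z):
    d=np.load(f'pics/{f}.npz'); K,P=d['K'],d['P']
    r=P[:3,:3]@np.linalg.solve(K,[u,v,1]); return P[:3,3]+r*(z-P[2,3])/r[2]
def proj(f,p):
    d=np.load(f'pics/{f}.npz'); K,P=d['K'],d['P']
    c=K@(P[:3,:3].T@(np.array(p)-P[:3,3])); return c[:2]/c[2]
def rot(): 
    o=get_obs(); q=o['tool_rot']; return np.array(o['eef_pos']),R.from_quat([q[1],q[2],q[3],q[0]])
E
python3 - <<'E'
from h import *
for n in('top','scene'):
    c=snap(n,n+'1'); print(n,c['pose'].round(3).tolist(),c['camera_matrix'].round(1).tolist())
a=cv2.imread('pics/top1.png')
cv2.imwrite('pics/top1b.png',cv2.resize(a,(800,500),interpolation=cv2.INTER_CUBIC))
o=get_obs();print(o)
E
```

```text
top [[0.009, -0.996, 0.09, 0.415], [-1.0, -0.011, -0.016, 0.004], [0.017, -0.09, -0.996, 1.512], [0.0, 0.0, 0.0, 1.0]] [[447.0, 0.0, 324.7], [0.0, 447.0, 200.0], [0.0, 0.0, 1.0]]
scene [[-0.848, 0.459, -0.265, 0.898], [0.53, 0.735, -0.423, 0.548], [0.0, -0.499, -0.866, 1.182], [0.0, 0.0, 0.0, 1.0]] [[468.3, 0.0, 318.3], [0.0, 468.3, 200.6], [0.0, 0.0, 1.0]]
{'t': 0.1, 'q': array([-1.43811666,  0.47774594,  0.02235673,  1.55635676, -0.01152041,
        1.10931876, -0.08307479]), 'joint_vel': array([ 0.00171244, -0.00074043, -0.0013017 , -0.00337675,  0.00150404,
       -0.00119346,  0.00125357]), 'joint_torque': array([ 3.74292140e-03, -5.97761929e+01,  1.61342751e+00, -2.81957138e+01,
        1.28118010e-02,  5.02465366e-03,  3.58754085e-05]), 'eef_pos': array([0.16084486, 0.65499474, 0.23040234]), 'tool_rot': array([-4.57345733e-05,  1.20087477e-01,  9.92762950e-01, -8.49078500e-04]), 'contact_force': array([ 0.26790812, -0.99341452, -0.52742147]), 'torque': array([ 0.02116578, -0.00904624,  0.00051778]), 'grasp_force': 0.0, 'gripper_width': 0.9999900863869449}
```

View pics/top1b.png

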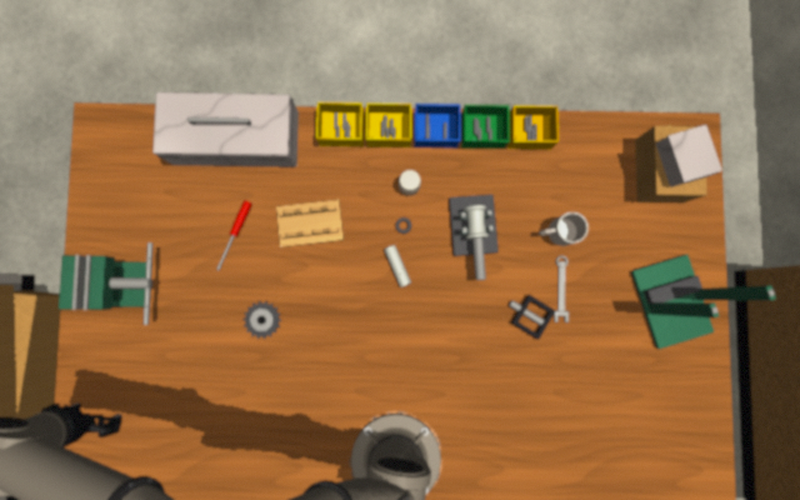

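View pics/scene1.png

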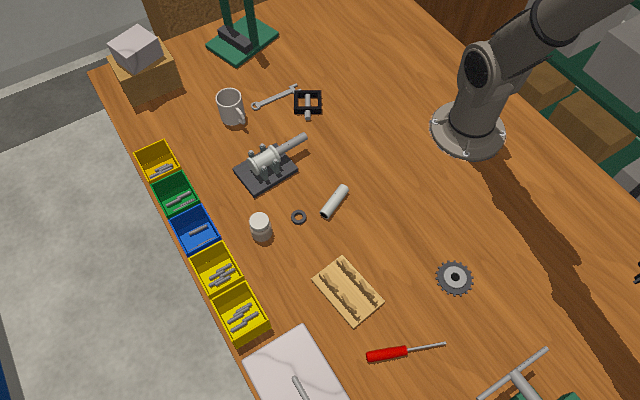

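The overview shows the axle at about (478,262) in the 1.25x top picture, the tube at (397,266) and the rack at (310,223). I'll enlarge crops of each.

Run:
```python
from h import *
a=cv2.imread('pics/top1.png'); s=cv2.imread('pics/scene1.png')
def cr(i,u,v,w,h,k): return cv2.resize(i[v:v+h,u:u+w],(w*k,h*k),interpolation=cv2.INTER_CUBIC)
# top: rack (215,155,66,50), tube+stand (300,150,..)
A=np.hstack([cr(a,215,150,66,50,6),cr(a,295,185,66,50,6)])
B=np.hstack([cr(a,350,150,66,80,6)[:, :], cv2.copyMakeBorder(cr(s,225,125,100,75,4),0,180,0,0-0,cv2.BORDER_CONSTANT)[:, :396]])
B=cv2.resize(B,(B.shape[1],B.shape[0]))
im=np.vstack([A,B])[:780]
print(im.shape)
cv2.imwrite('pics/cA.png',np.hstack([cr(a,350,150,66,80,6),cr(a,215,150,66,80,6)]))
cv2.imwrite('pics/cB.png',np.vstack([np.hstack([cr(a,295,185,66,50,6),cr(s,315,180,40,50,6),]), np.hstack([cr(s,305,250,85,80,4),cr(s,230,125,74,80,4)])]) if False else np.hstack([np.vstack([cr(a,295,185,66,50,6),cr(s,310,180,66,45,6)]),np.vstack([cr(s,305,250,99,80,4),cr(s,225,125,99,62,4)[:250]])[:570]]))
```

```text
(780, 792, 3)Traceback (most recent call last):
  File "<stdin>", line 11, in <module>
    return _nx.concatenate(arrs, 1, dtype=dtype, casting=casting)
           ~~~~~~~~~~~~~~~^^^^^^^^^^^^^^^^^^^^^^^^^^^^^^^^^^^^^^^
ValueError: all the input array dimensions except for the concatenation axis must match exactly, but along dimension 0, the array at index 0 has size 570 and the array at index 1 has size 568
```

View pics/cA.png

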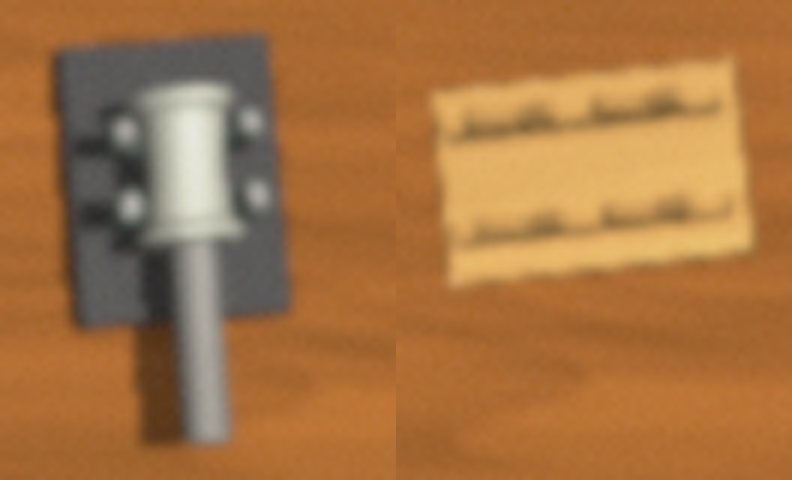

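```bash
ls -la pics; python3 -c "
import cv2;print(cv2.imread('pics/cB.png').shape)"
```

```text
total 1600
drwxr-xr-x 2 agent agent   4096 Dec  1 12:55 .
drwxr-xr-x 3 agent agent   4096 Dec  1 12:54 ..
-rw-r--r-- 1 agent agent 297765 Dec  1 12:55 cA.png
-rw-r--r-- 1 agent agent    690 Dec  1 12:54 scene1.npz
-rw-r--r-- 1 agent agent 444832 Dec  1 12:54 scene1.png
-rw-r--r-- 1 agent agent    690 Dec  1 12:54 top1.npz
-rw-r--r-- 1 agent agent 364210 Dec  1 12:54 top1.png
-rw-r--r-- 1 agent agent 508288 Dec  1 12:54 top1b.png[ WARN:0@0.005] global loadsave.cpp:275 findDecoder imread_('pics/cB.png'): can't open/read file: check file path/integrity
Traceback (most recent call last):
AttributeError: 'NoneType' object has no attribute 'shape'
```

Left crop: foot corners at (57,50), (268,37), (290,312), (77,326); axle axis from (195,243) at the hub face to (208,441) at the free end. Right crop: rack board corners at (434,92), (733,60), (755,250), (450,285).

Run:
```python
from h import *
def T(u,v,ou,ov,z): return px('top1',ou+(u+.5)/6-.5,ov+(v+.5)/6-.5,z)
F=np.array([T(*p,350,150,.02) for p in[(57,50),(268,37),(290,312),(77,326)]]);print('foot',F.round(4).tolist(),F.mean(0),[np.linalg.norm(F[i]-F[i-1]).round(3) for i in range(4)])
e=F[0]+F[1]-F[2]-F[3];print('stand yaw',np.degrees(np.arctan2(e[1],e[0])))
a,b=T(208,441,350,150,.06),T(195,243,350,150,.06);d=b-a;print('axle',a,b,np.linalg.norm(d),np.degrees(np.arctan2(d[1],d[0])))
Q=np.array([T(u-396,v,215,150,.012) for u,v in[(434,92),(733,60),(755,250),(450,285)]]);e=Q[0]-Q[1]
print('rack',Q.mean(0),[np.linalg.norm(Q[i]-Q[i-1]).round(3) for i in range(4)],np.degrees(np.arctan2(e[1],e[0]))-90, )
e=Q[0]+Q[1]-Q[2]-Q[3];print(np.degrees(np.arctan2(e[1],e[0])))
im=cv2.imread('pics/top1.png');sub=im[185:240,298:340]
h=cv2.cvtColor(sub,cv2.COLOR_BGR2HSV);m=((h[...,1]<70)&(h[...,2]>110)).astype(np.uint8)
n,l,st,c=cv2.connectedComponentsWithStats(m);i=1+st[1:,4].argmax();print(st[i],c[i])
ys,xs=np.where(l==i);r=cv2.minAreaRect(np.c_[xs,ys].astype(np.float32));print(r)
bx=cv2.boxPoints(r)+[298,185];B=np.array([px('top1',*p,.022) for p in bx]);print('tube',B.round(3).tolist(),B.mean(0))
p,Rr=rot();print(p,Rr.as_matrix().round(3).tolist())
s=cv2.imread('pics/scene1.png')
def cr(i,u,v,w,h,k): return cv2.resize(i[v:v+h,u:u+w],(w*k,h*k),interpolation=cv2.INTER_CUBIC)
cv2.imwrite('pics/cB.png',np.hstack([np.vstack([cr(im,295,185,66,50,6),cr(s,310,180,66,50,6)[:270]]),np.vstack([cr(s,305,250,99,80,4),cr(s,225,125,99,65,4)[:250]])]))
```

```text
foot [[0.6937, -0.1357, 0.02], [0.7027, -0.2551, 0.02], [0.5468, -0.2668, 0.02], [0.5377, -0.1473, 0.02]] [ 0.62020772 -0.20123829  0.02      ] [np.float64(0.157), np.float64(0.12), np.float64(0.156), np.float64(0.12)]
stand yaw 4.248583896499603
axle [ 0.47254436 -0.21451011  0.06      ] [ 0.58049838 -0.20769142  0.06      ] 0.1081691510157032 3.6141713829109916
rack [0.62136829 0.24051301 0.012     ] [np.float64(0.11), np.float64(0.169), np.float64(0.109), np.float64(0.171)] 6.912576963566551
7.0170850223697085
[ 10  12  20  32 308] [19.57792208 27.4512987 ]
((19.609699249267578, 27.45230484008789), (33.612613677978516, 9.290319442749023), 66.50143432617188)
tube [[0.552, 0.04, 0.022], [0.565, 0.011, 0.022], [0.462, -0.034, 0.022], [0.45, -0.006, 0.022]] [0.50745368 0.00267285 0.022     ]
[0.16084486 0.65499474 0.23040234] [[-0.971, 0.238, -0.0], [0.238, 0.971, -0.002], [-0.0, -0.002, -1.0]]
```

View pics/cB.png

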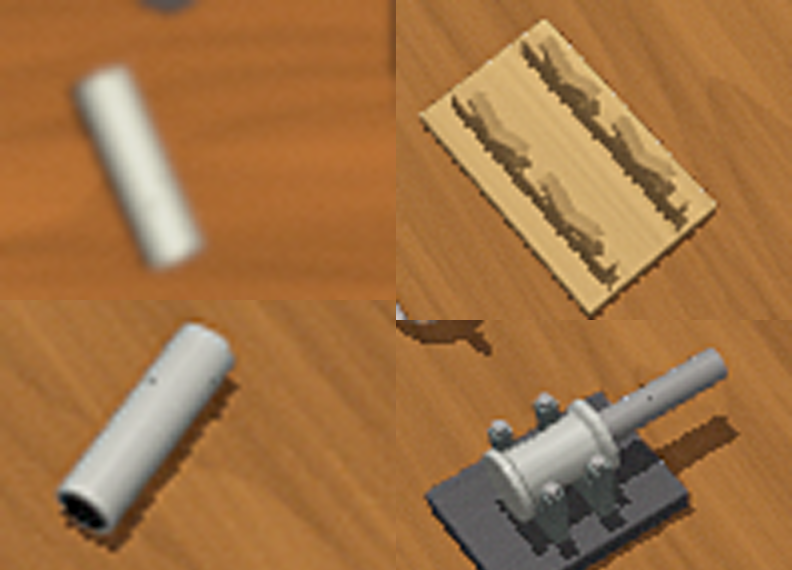

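The crops show the tube at centre (140,167), the rack with open grooves, and the axle projecting from the hub. The measured sizes match those given: foot 157x120, axle 108, rack 110x170. Next I plan the approach.

```bash
cat >> h.py <<'E'
def go(P,yaw):
    """shift (m) and turn (deg) in tool axes to a downward pose: TCP P, tool x at yaw deg"""
    p,r=rot(); c,s=np.cos(np.radians(yaw)),np.sin(np.radians(yaw))
    t=R.from_matrix(np.array([[c,s,0],[s,-c,0],[0,0,-1]]))
    print('go',P,yaw,(r.inv().apply(np.array(P)-p)).round(4),np.degrees((r.inv()*t).as_rotvec()).round(2))
E
python3 - <<'E'
from h import *
go([.47,.25,.25],184.2);go([.5255,-.209,.2],184.2)
E
```

```text
go [0.47, 0.25, 0.25] 184.2 [-0.3968 -0.3196 -0.019 ] [-1.000e-01 -1.000e-02 -1.799e+01]
go [0.5255, -0.209, 0.2] 184.2 [-0.5601 -0.7521  0.0317] [-1.000e-01 -1.000e-02 -1.799e+01]
```

>>> arm_command(commands=[-0.397, -0.32, -0.019, -0.1, 0, -9, 1, -0.397, -0.32, -0.019, -0.1, 0, -18, 1, -0.397, -0.32, -0.019, -0.1, 0, -18, 1, -0.397, -0.32, -0.019, -0.1, 0, -18, 1, -0.397, -0.32, -0.019, -0.1, 0, -18, 1, -0.397, -0.32, -0.019, -0.1, 0, -18, 1, -0.397, -0.32, -0.019, -0.1, 0, -18, 1, -0.397, -0.32, -0.019, -0.1, 0, -18, 1])

```text
t: 0.9
eef_pos: [0.4041, 0.3357, 0.2461]
tool_rot: [-0.0, -0.037, 0.999, 0.001]
contact_force: [1.6, -0.2, -0.1]
gripper_width: 1.0
grasp_force: 0.0
```

Run:
```python
from h import *
go([.5255,-.209,.2],184.2);print(get_obs()['q'].round(2))
```

```text
go [0.5255, -0.209, 0.2] 184.2 [-0.0811 -0.5522  0.0452] [0.09 0.   0.  ]
[-0.89  0.21  0.1   1.9  -0.03  1.03  0.86]
```

>>> arm_command(commands=[-0.08, -0.552, 0.0, 0, 0, 0, 1, -0.08, -0.552, 0.0, 0, 0, 0, 1, -0.08, -0.552, 0.0, 0, 0, 0, 1, -0.08, -0.552, 0.0, 0, 0, 0, 1, -0.08, -0.552, 0.0, 0, 0, 0, 1, -0.08, -0.552, 0.0, 0, 0, 0, 1, -0.08, -0.552, 0.0, 0, 0, 0, 1, -0.08, -0.552, 0.0, 0, 0, 0, 1])

```text
t: 1.7
eef_pos: [0.4894, -0.0549, 0.2455]
tool_rot: [0.0, -0.037, 0.999, 0.001]
contact_force: [1.0, -0.2, 0.6]
gripper_width: 0.999
grasp_force: 0.0
```

Run:
```python
from h import *
go([.5255,-.209,.2],184.2);print(get_obs()['q'].round(2))
```

```text
go [0.5255, -0.209, 0.2] 184.2 [-0.0247 -0.1565  0.0452] [0.11 0.02 0.02]
[-0.37  0.16  0.4   1.99 -0.08  1.01  1.71]
```

>>> arm_command(commands=[-0.025, -0.156, 0.045, 0, 0, 0, 1, -0.025, -0.156, 0.045, 0, 0, 0, 1, -0.025, -0.156, 0.045, 0, 0, 0, 1, -0.025, -0.156, 0.045, 0, 0, 0, 1, -0.025, -0.156, 0.045, 0, 0, 0, 1, -0.025, -0.156, 0.045, 0, 0, 0, 1])

```text
t: 2.3
eef_pos: [0.5258, -0.2055, 0.2]
tool_rot: [-0.0, -0.037, 0.999, 0.001]
contact_force: [0.4, -0.1, 0.5]
gripper_width: 0.997
grasp_force: 0.0
```

Run:
```python
from h import *
snap('wrist','w1');p,r=rot();print(p,r.as_matrix().round(3).tolist(),get_obs()['q'].round(2))
for q in([.4707,-.213,.06],[.5255,-.209,.06],[.58,-.205,.06]):print(proj('w1',q))
```

```text
[ 0.52608374 -0.20476467  0.20028577] [[-0.997, -0.075, -0.0], [-0.075, 0.997, 0.003], [-0.0, 0.003, -1.0]] [-0.11  0.35  0.47  1.88 -0.19  0.96  2.09]
[319.02038229 130.43534278]
[319.30031247 194.63277021]
[319.57175197 251.47474863]
```

View pics/w1.png

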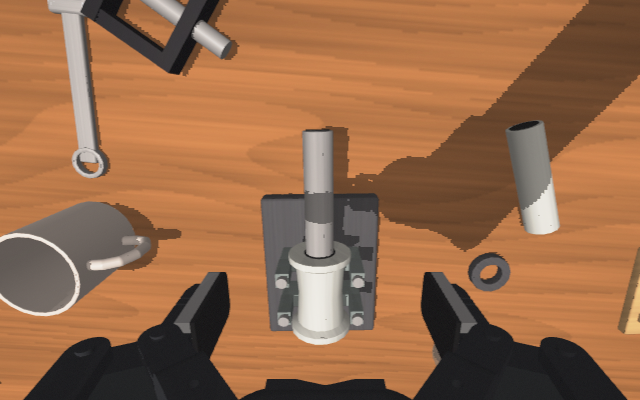

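The wrist view shows the axle's free end at (318,131) and its hub end at (320,252), within about 1 px of the prediction. The pose is confirmed, so I descend.

Run:
```python
from h import *
go([.525,-.2095,.041],184.5)
```

```text
go [0.525, -0.2095, 0.041] 184.5 [ 0.0015 -0.0051  0.1593] [ 0.16  0.01 -0.19]
```

>>> arm_command(commands=[0.0015, -0.005, 0.04, 0.15, 0, -0.2, 1, 0.0015, -0.005, 0.08, 0.15, 0, -0.2, 1, 0.0015, -0.005, 0.12, 0.15, 0, -0.2, 1, 0.0015, -0.005, 0.15, 0.15, 0, -0.2, 0.9, 0.0015, -0.005, 0.159, 0.15, 0, -0.2, 0.8, 0.0015, -0.005, 0.159, 0.15, 0, -0.2, 0.6, 0.0015, -0.005, 0.159, 0.15, 0, -0.2, 0.5, 0.0015, -0.005, 0.159, 0.15, 0, -0.2, 0.45], force=100)

```text
t: 3.15
eef_pos: [0.5263, -0.2115, 0.0431]
tool_rot: [0.002, -0.039, 0.999, -0.001]
contact_force: [-0.6, 0.3, -0.6]
gripper_width: 0.451
grasp_force: 0.0
```

Run:
```python
from h import *
go([.525,-.2095,.041],184.5)
```

```text
go [0.525, -0.2095, 0.041] 184.5 [0.0012 0.0021 0.0021] [-0.1   0.2  -0.07]
```

>>> arm_command(commands=[0.001, 0.002, 0.002, -0.1, 0.2, 0, 0.42, 0.001, 0.002, 0.002, -0.1, 0.2, 0, 0.4, 0.001, 0.002, 0.002, -0.1, 0.2, 0, 0.35, 0.001, 0.002, 0.002, -0.1, 0.2, 0, 0.2, 0.001, 0.002, 0.002, -0.1, 0.2, 0, 0, 0.001, 0.002, 0.002, -0.1, 0.2, 0, 0, 0.001, 0.002, 0.002, -0.1, 0.2, 0, 0], force=110)

```text
t: 3.85
eef_pos: [0.5237, -0.2102, 0.0395]
tool_rot: [-0.001, -0.038, 0.999, 0.0]
contact_force: [-1.8, -2.0, 4.3]
gripper_width: 0.274
grasp_force: 107.6
```

Run:
```python
from h import *
o=get_obs();p,r=rot();print(p,r.as_matrix().round(3).tolist(),o['contact_force'],o['torque'],o['gripper_width'],o['grasp_force'])
for t in range(-48,49,8):
    a=np.radians(t);print(t,round(-.019*np.sin(a),4),round(.019*(np.cos(a)-1),4))
```

```text
[ 0.52368879 -0.21018014  0.03948669] [[-0.997, -0.076, -0.003], [-0.076, 0.997, -0.0], [0.003, 0.0, -1.0]] [-1.84609527 -1.97952721  4.28775341] [-0.58397606  0.28448314 -0.13928101] 0.27425430006039736 107.6137626171112
-48 0.0141 -0.0063
-40 0.0122 -0.0044
-32 0.0101 -0.0029
-24 0.0077 -0.0016
-16 0.0052 -0.0007
-8 0.0026 -0.0002
0 -0.0 0.0
8 -0.0026 -0.0002
16 -0.0052 -0.0007
24 -0.0077 -0.0016
32 -0.0101 -0.0029
40 -0.0122 -0.0044
48 -0.0141 -0.0063
```

>>> arm_command(commands=[0.0003, -0.0028, -0.0002, 8, 0, 0, 0, 0.0008, -0.0055, -0.0008, 16, 0, 0, 0, 0.0013, -0.0081, -0.0017, 24, 0, 0, 0, 0.0015, -0.0081, -0.0017, 24, 0, 0, 0, 0.002, -0.0055, -0.0008, 16, 0, 0, 0, 0.0025, -0.0028, -0.0002, 8, 0, 0, 0, 0.003, 0, 0, 0, 0, 0, 0, 0.0035, 0.0028, -0.0002, -8, 0, 0, 0])

```text
t: 4.65
eef_pos: [0.5122, -0.207, 0.0384]
tool_rot: [-0.01, -0.037, 0.997, 0.065]
contact_force: [-21.2, -7.5, -7.0]
gripper_width: 0.271
grasp_force: 113.0
```

Run:
```python
from h import *
o=get_obs();p,r=rot();print(p,o['contact_force'],o['torque'],o['gripper_width'],o['grasp_force']);go([.5202,-.2101,.0395],184.4)
```

```text
[ 0.51221041 -0.20704248  0.03837371] [-21.16132142  -7.45195471  -7.02568604] [-2.05153756  4.45968774  0.10743886] 0.2708380832177094 112.98855185508728
go [0.5202, -0.2101, 0.0395] 184.4 [-0.0077 -0.0035 -0.0017] [ 7.51 -0.86 -0.11]
```

>>> arm_command(commands=[0, 0, 0, 0, 0, 0, 0, 0, 0, 0, 0, 0, 0, 0])

```text
t: 4.85
eef_pos: [0.5125, -0.2071, 0.0374]
tool_rot: [-0.01, -0.036, 0.997, 0.065]
contact_force: [-33.0, -8.6, 5.6]
gripper_width: 0.272
grasp_force: 112.2
```

Run:
```python
from h import *
c=snap('scene','s2');c=snap('top','t2')
o=get_obs();p,r=rot();print(p,o['contact_force'],o['torque'],o['gripper_width'],o['grasp_force']);go([.5202,-.2101,.0395],184.4)
def cr(i,u,v,w,h,k): return cv2.resize(i[v:v+h,u:u+w],(w*k,h*k),interpolation=cv2.INTER_CUBIC)
cv2.imwrite('pics/c2.png',np.hstack([cr(cv2.imread('pics/t2.png'),350,150,66,80,6),cr(cv2.imread('pics/s2.png'),225,110,100,120,4)[:480]]))
```

```text
[ 0.51215362 -0.20869606  0.03715932] [-14.33000994  -5.25865313   0.34037751] [-1.27437679  3.26660628 -0.22218752] 0.2670815678416769 115.0213623046875
go [0.5202, -0.2101, 0.0395] 184.4 [-0.0079 -0.0017 -0.0027] [ 7.2  -0.9  -0.34]
```

View pics/c2.png

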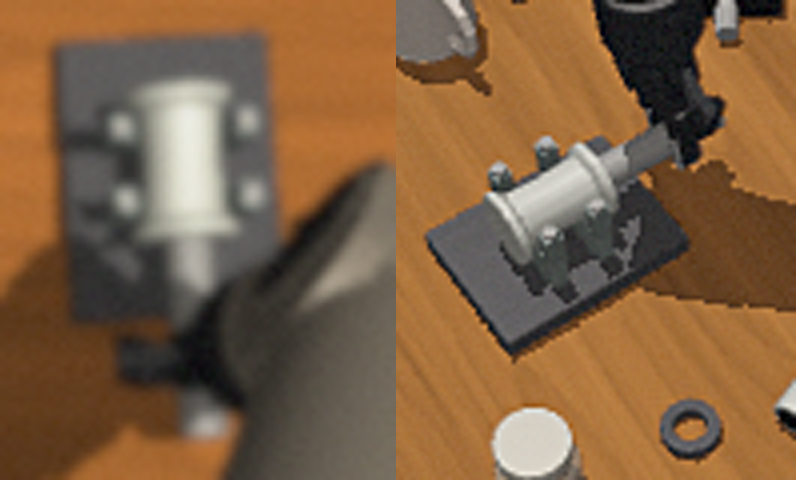

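>>> arm_command(commands=[0, -0.001, 0, 3, 0, 0, 0, 0, -0.0024, -0.0002, 7, 0, 0, 0, 0, -0.0024, -0.0002, 7, 0, 0, 0])

```text
t: 5.25
eef_pos: [0.5134, -0.2079, 0.0371]
tool_rot: [-0.008, -0.038, 0.999, 0.001]
contact_force: [8.5, -10.1, 0.4]
gripper_width: 0.271
grasp_force: 112.9
```

Run:
```python
from h import *
o=get_obs();p,r=rot();print(p,o['contact_force'],o['torque'],o['joint_torque'].round(1),o['q'].round(3),o['joint_vel'].round(2));go([.5202,-.2101,.0395],184.4)
d=np.load('pics/w1.npz');print(d['P'][:3,3])
```

```text
[ 0.51340239 -0.20789097  0.03710815] [  8.45827683 -10.11790832   0.4164347 ] [-0.43278318 -3.66777146  0.17631175] [ -3.2 -53.2   1.7 -25.7  -1.7  -4.    0.1] [ 0.022  0.571  0.321  1.995 -0.286  0.635  2.178] [ 0.07  0.   -0.04 -0.06 -0.02  0.11  0.08]
go [0.5202, -0.2101, 0.0395] 184.4 [-0.0066 -0.0027 -0.0025] [ 0.13 -0.88 -0.01]
[ 0.4458042  -0.21064663  0.34253796]
```

>>> arm_command(commands=[0, 0, 0, 0, 0, 0, 0, 0, 0, 0, 0, 0, 0, 0, 0, 0, 0, 0, 0, 0, 0, 0, 0, 0, 0, 0, 0, 0, 0, 0, 0, 0, 0, 0, 0])

```text
t: 5.75
eef_pos: [0.5128, -0.2104, 0.0373]
tool_rot: [-0.008, -0.036, 0.999, 0.001]
contact_force: [-12.9, -5.6, 1.5]
gripper_width: 0.268
grasp_force: 112.8
```

Run:
```python
from h import *
c=snap('scene','s3');c=snap('top','t3')
for n in range(4):
    o=get_obs();print(o['t'],o['eef_pos'],o['contact_force'].round(1),o['joint_vel'].round(2)); read_camera('wrist')
go([.5202,-.2101,.0395],184.4)
def cr(i,u,v,w,h,k): return cv2.resize(i[v:v+h,u:u+w],(w*k,h*k),interpolation=cv2.INTER_CUBIC)
# stand shift via template/phase correlation on foot region left part
a=cv2.imread('pics/top1.png',0).astype(float)
for f in('t2','t3'):
    b=cv2.imread(f'pics/{f}.png',0).astype(np.float32); t=cv2.imread('pics/top1.png',0)[155:192,358:400].astype(np.float32)
    m=cv2.matchTemplate(b[145:202,348:410],t,cv2.TM_CCOEFF_NORMED);_,v,_,l=cv2.minMaxLoc(m)
    x,y=l; s=lambda A,B,C:(A-C)/(2*(A-2*B+C))
    print(f,v,x-10+s(m[y,x-1],m[y,x],m[y,x+1]),y-10+s(m[y-1,x],m[y,x],m[y+1,x]))
cv2.imwrite('pics/c3.png',np.hstack([cr(cv2.imread('pics/t3.png'),350,150,66,80,6),cr(cv2.imread('pics/s3.png'),225,110,100,120,4)[:480]]))
for q in([.4707,-.213,.06],[.512,-.209,.06],[.525,-.209,.06],[.58,-.205,.06]):print(proj('top1',q),proj('scene1',q))
```

```text
5.85 [ 0.51286385 -0.21046019  0.03727139] [-13.5  -4.6   1.5] [ 0.   -0.    0.    0.   -0.02 -0.    0.  ]
5.9 [ 0.51287206 -0.21047404  0.03727795] [-13.8  -4.4   1.7] [-0.   -0.    0.   -0.    0.04  0.04  0.  ]
5.95 [ 0.51288909 -0.21044843  0.037272  ] [-13.6  -5.5   1.7] [ 0.    0.   -0.01 -0.    0.03  0.01  0.  ]
6.0 [ 0.51287595 -0.21044119  0.03726709] [-13.3  -4.5   0.9] [-0.    0.   -0.    0.   -0.03 -0.04 -0.  ]
go [0.5202, -0.2101, 0.0395] 184.4 [-0.0073 -0.0002 -0.0023] [ 0.16 -0.89 -0.26]
t2 0.9814761877059937 -0.7574934 -0.6979052
t3 0.9552426338195801 -0.86059356 -0.9401737
[383.78846417 223.64595342] [304.61342544 135.63735312]
[382.53162822 210.9622776 ] [293.44916068 142.4001431 ]
[382.52216845 206.98703899] [289.67935756 144.2645584 ]
[381.26376162 190.22541534] [274.18831265 153.19640736]
```

View pics/c3.png

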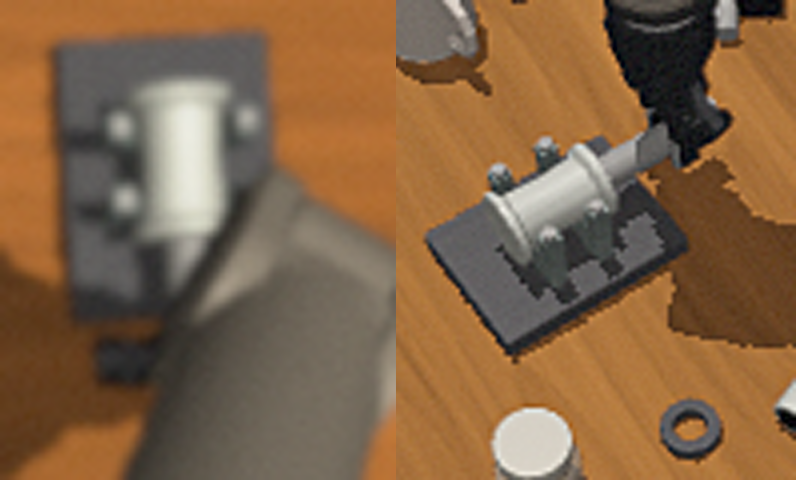

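>>> arm_command(commands=[0, 0, 0, 0, 0, 0, 0.4, 0, 0, 0, 0, 0, 0, 0.4, 0, 0, 0, 0, 0, 0, 0.4])

```text
t: 6.35
eef_pos: [0.5211, -0.2087, 0.0394]
tool_rot: [-0.001, -0.039, 0.999, 0.0]
contact_force: [-0.9, 0.4, 0.1]
gripper_width: 0.398
grasp_force: 0.0
```

Run:
```python
from h import *
o=get_obs();print(o['t'],o['eef_pos'],o['contact_force'].round(1),o['joint_vel'].round(2),o['q'].round(3))
go([.527,-.2085,.0395],184.4)
```

```text
6.35 [ 0.52109515 -0.20866541  0.03942018] [-0.9  0.4  0.1] [-0. -0.  0. -0.  0.  0. -0.] [ 0.025  0.57   0.318  1.986 -0.289  0.631  2.18 ]
go [0.527, -0.2085, 0.0395] 184.4 [-0.0059 -0.0003 -0.0001] [ 0.03 -0.14  0.07]
```

Run:
```python
from h import *
c=snap('wrist','w4');c=snap('top','t4')
def cr(i,u,v,w,h,k): return cv2.resize(i[v:v+h,u:u+w],(w*k,h*k),interpolation=cv2.INTER_CUBIC)
cv2.imwrite('pics/c4.png',np.hstack([cr(cv2.imread('pics/w4.png'),210,100,210,300,2)[:600],cr(cv2.imread('pics/t4.png'),355,150,60,100,6)]))
for q in([.473,-.211,.06],[.583,-.203,.06]):print(proj('w4',q),proj('t4',q))
```

```text
[325.84536757 188.49574313] [383.17336643 222.93248902]
[324.3757512  412.33278117] [380.65261541 189.30827728]
```

View pics/c4.png

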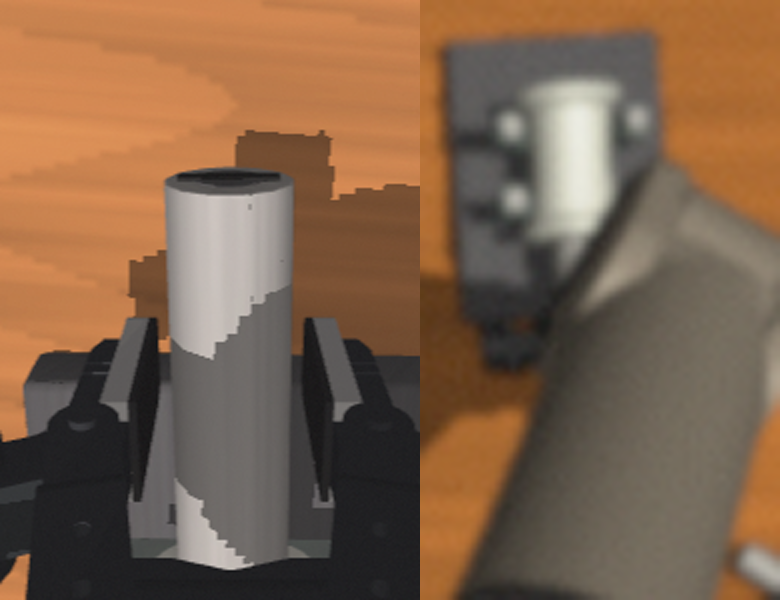

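The axle is still fully in: its free end is at full-image (325,191) against the expected (326,188). The pads slid outward along it, and the stand moved only about 2–3 mm. I'll re-centre, regrip and twist in small steps while watching the numbers.

>>> arm_command(commands=[-0.006, 0, 0, 0, 0, 0, 0.4, -0.006, 0, 0, 0, 0, 0, 0.4, -0.006, 0, 0, 0, 0, 0, 0.2, -0.006, 0, 0, 0, 0, 0, 0, -0.006, 0, 0, 0, 0, 0, 0, -0.006, 0, 0, 0, 0, 0, 0, -0.006, 0, 0, 0, 0, 0, 0], force=120)

```text
t: 7.15
eef_pos: [0.5268, -0.2085, 0.0396]
tool_rot: [-0.001, -0.039, 0.999, 0.0]
contact_force: [1.0, 2.3, 5.7]
gripper_width: 0.27
grasp_force: 117.4
```

>>> arm_command(commands=[0, -0.0014, -0.0001, 4, 0, 0, 0, 0, -0.0028, -0.0002, 8, 0, 0, 0, 0, -0.0028, -0.0002, 8, 0, 0, 0])

```text
t: 7.45
eef_pos: [0.5266, -0.2111, 0.0396]
tool_rot: [0.001, -0.039, 0.997, -0.071]
contact_force: [1.8, 1.5, 4.3]
gripper_width: 0.265
grasp_force: 118.9
```

>>> arm_command(commands=[0, -0.0014, -0.0001, 4, 0, 0, 0, 0, -0.0028, -0.0002, 8, 0, 0, 0, 0, -0.0028, -0.0002, 8, 0, 0, 0])

```text
t: 7.75
eef_pos: [0.5264, -0.2142, 0.0401]
tool_rot: [0.003, -0.039, 0.989, -0.141]
contact_force: [-0.4, 1.3, 4.0]
gripper_width: 0.268
grasp_force: 120.1
```

>>> arm_command(commands=[0.0003, -0.0014, -0.0001, 4, 0, 0, 0, 0.0006, -0.0028, -0.0002, 8, 0, 0, 0, 0.0006, -0.0028, -0.0002, 8, 0, 0, 0])

```text
t: 8.05
eef_pos: [0.5262, -0.217, 0.0411]
tool_rot: [0.006, -0.038, 0.977, -0.21]
contact_force: [-0.1, 1.0, 3.4]
gripper_width: 0.264
grasp_force: 120.8
```

>>> arm_command(commands=[0.0004, 0.0021, -0.0001, -6, 0, 0, 0, 0.0008, 0.0043, -0.0004, -12, 0, 0, 0, 0.0012, 0.0063, -0.001, -18, 0, 0, 0, 0.0016, 0.0083, -0.0018, -24, 0, 0, 0])

```text
t: 8.45
eef_pos: [0.5228, -0.2102, 0.0395]
tool_rot: [-0.002, -0.038, 0.999, 0.001]
contact_force: [0.3, -4.3, -7.6]
gripper_width: 0.264
grasp_force: 123.4
```

>>> arm_command(commands=[0.0003, 0.0018, -0.0001, -5, 0, 0, 0, 0.0006, 0.0036, -0.0003, -10, 0, 0, 0, 0.0009, 0.0053, -0.0007, -15, 0, 0, 0, 0.0012, 0.0068, -0.0012, -19.5, 0, 0, 0, 0.0015, 0.0083, -0.0018, -24, 0, 0, 0, 0.0015, 0.0083, -0.0018, -24, 0, 0, 0])

```text
t: 9.05
eef_pos: [0.5213, -0.2021, 0.0397]
tool_rot: [-0.01, -0.035, 0.977, 0.209]
contact_force: [3.4, 1.6, -4.0]
gripper_width: 0.267
grasp_force: 123.3
```

Run:
```python
from h import *
o=get_obs();print(o['eef_pos'],o['contact_force'].round(1),o['joint_vel'].round(2))
p,r=rot();print(p+r.apply([0,0,-.0195]),r.as_matrix()[:,0])
c=snap('top','t5');b=c['img'].mean(2).astype(np.float32)
a=cv2.cvtColor(cv2.imread('pics/top1.png'),cv2.COLOR_BGR2RGB).mean(2).astype(np.float32)
m=cv2.matchTemplate(b[145:202,348:410],a[155:192,358:395],cv2.TM_CCOEFF_NORMED);_,v,_,l=cv2.minMaxLoc(m);print(v,l)
```

```text
[ 0.52125061 -0.20206111  0.03968186] [ 3.4  1.6 -4. ] [-0.04 -0.02  0.    0.03  0.   -0.08 -0.05]
[ 0.52191771 -0.21003102  0.05746628] [-0.99732804 -0.07289921  0.00474129]
0.9840595722198486 (9, 9)
```

>>> arm_command(commands=[0.0005, -0.0021, -0.0001, 6, 0, 0, 0, 0.001, -0.0043, -0.0004, 12, 0, 0, 0, 0.0015, -0.0063, -0.001, 18, 0, 0, 0, 0.002, -0.0083, -0.0018, 24, 0, 0, 0, 0.0025, -0.0102, -0.0027, 30, 0, 0, 0, 0.003, -0.012, -0.0039, 36, 0, 0, 0, 0.0035, -0.0137, -0.0053, 42, 0, 0, 0, 0.004, -0.0152, -0.0068, 48, 0, 0, 0])

```text
t: 9.9
eef_pos: [0.5208, -0.2189, 0.0427]
tool_rot: [0.009, -0.037, 0.977, -0.21]
contact_force: [6.4, -7.3, -11.1]
gripper_width: 0.266
grasp_force: 122.5
```

>>> arm_command(commands=[0.0005, 0.0021, -0.0001, -6, 0, 0, 0, 0.001, 0.0043, -0.0004, -12, 0, 0, 0, 0.0015, 0.0063, -0.001, -18, 0, 0, 0, 0.002, 0.0083, -0.0018, -24, 0, 0, 0, 0.0025, 0.0102, -0.0027, -30, 0, 0, 0, 0.003, 0.012, -0.0039, -36, 0, 0, 0, 0.0035, 0.0137, -0.0053, -42, 0, 0, 0, 0.004, 0.0152, -0.0068, -48, 0, 0, 0])

```text
t: 10.7
eef_pos: [0.5128, -0.1966, 0.0415]
tool_rot: [-0.011, -0.039, 0.976, 0.213]
contact_force: [-0.6, 8.7, -1.9]
gripper_width: 0.268
grasp_force: 125.4
```

Run:
```python
from h import *
o=get_obs();print(o['eef_pos'],o['contact_force'].round(1),o['torque'].round(2))
p,r=rot();print(p+r.apply([0,0,-.0195]),r.as_matrix()[:,0])
c=snap('top','t6');b=c['img'].mean(2).astype(np.float32)
a=cv2.cvtColor(cv2.imread('pics/top1.png'),cv2.COLOR_BGR2RGB).mean(2).astype(np.float32)
m=cv2.matchTemplate(b[145:202,348:410],a[155:192,358:395],cv2.TM_CCOEFF_NORMED);_,v,_,l=cv2.minMaxLoc(m);print(v,l)
```

```text
[ 0.51276911 -0.19660065  0.04148853] [-0.6  8.7 -1.9] [0.73 0.29 0.63]
[ 0.5135203  -0.20470025  0.0592109 ] [-0.99664316 -0.08172172  0.00489575]
0.9744881391525269 (7, 9)
```

>>> arm_command(commands=[0.0002, -0.0007, 0, 2, 0, 0, 0, 0.0005, -0.0021, -0.0001, 6, 0, 0, 0, 0.0008, -0.0036, -0.0003, 10, 0, 0, 0, 0.0012, -0.005, -0.0006, 14, 0, 0, 0, 0.0015, -0.0063, -0.001, 18, 0, 0, 0, 0.0019, -0.0077, -0.0015, 22, 0, 0, 0, 0.0022, -0.009, -0.0021, 26, 0, 0, 0, 0.0026, -0.0102, -0.0027, 30, 0, 0, 0])

```text
t: 11.55
eef_pos: [0.5126, -0.2075, 0.0393]
tool_rot: [0.0, -0.041, 0.998, -0.051]
contact_force: [0.8, 8.9, 0.1]
gripper_width: 0.266
grasp_force: 126.1
```

>>> arm_command(commands=[0.0003, -0.0014, 0, 4, 0, 0, 0, 0.0006, -0.0029, -0.0002, 8, 0, 0, 0, 0.0009, -0.0043, -0.0004, 12, 0, 0, 0, 0.0012, -0.0053, -0.0007, 15, 0, 0, 0, 0.0014, -0.006, -0.0009, 17, 0, 0, 0, 0.0014, -0.0063, -0.001, 18, 0, 0, 0, 0.0014, -0.0063, -0.001, 18, 0, 0, 0])

```text
t: 12.25
eef_pos: [0.5128, -0.2144, 0.0406]
tool_rot: [0.007, -0.041, 0.977, -0.207]
contact_force: [1.5, 11.8, 4.0]
gripper_width: 0.265
grasp_force: 126.5
```

```bash
cat >> h.py <<'E'
def chk(f):
    o=get_obs();print(o['t'],o['eef_pos'].round(4),o['contact_force'].round(1),o['torque'].round(2))
    p,r=rot();print('grasp',(p+r.apply([0,0,-.0195])).round(4),r.as_matrix()[:,0].round(3))
    c=snap('top',f);b=cv2.imread(f'pics/{f}.png',0);a=cv2.imread('pics/top1.png',0)
    def reg(i): return i[145:205,346:412].astype(np.float32)
    for (x0,y0,w,h) in((358,155,14,45),(358,155,36,20)):
        m=cv2.matchTemplate(b[y0-10:y0+h+10,x0-12:x0+w+12],a[y0:y0+h,x0:x0+w],cv2.TM_CCOEFF_NORMED);_,v,_,l=cv2.minMaxLoc(m)
        print('stand shift px',round(v,3),l[0]-12,l[1]-10)
E
python3 -c "
from h import *
chk('t7')"
```

```text
12.25 [ 0.5128 -0.2144  0.0406] [ 1.5 11.8  4. ] [ 2.68 -0.31  0.6 ]
grasp [ 0.5122 -0.2065  0.0584] [-0.997 -0.083  0.003]
stand shift px 0.825 -3 -2
stand shift px 0.979 -2 -1
```

>>> arm_command(commands=[0.0002, 0.0011, 0, -2, 0, 0, 0, 0.0005, 0.0029, -0.0001, -6, 0, 0, 0, 0.0008, 0.0048, -0.0003, -10, 0, 0, 0, 0.0012, 0.0065, -0.0006, -14, 0, 0, 0, 0.0015, 0.0081, -0.001, -18, 0, 0, 0, 0.0019, 0.0097, -0.0015, -22, 0, 0, 0, 0.0022, 0.011, -0.0021, -26, 0, 0, 0, 0.0026, 0.0122, -0.0027, -30, 0, 0, 0])

```text
t: 13.1
eef_pos: [0.5105, -0.2033, 0.0396]
tool_rot: [-0.001, -0.041, 0.998, 0.055]
contact_force: [6.9, 8.0, -2.3]
gripper_width: 0.262
grasp_force: 125.7
```

>>> arm_command(commands=[0.0003, 0.0014, 0, -4, 0, 0, 0, 0.0006, 0.0029, -0.0002, -8, 0, 0, 0, 0.0009, 0.0043, -0.0004, -12, 0, 0, 0, 0.0012, 0.0053, -0.0007, -15, 0, 0, 0, 0.0014, 0.006, -0.0009, -17, 0, 0, 0, 0.0014, 0.0063, -0.001, -18, 0, 0, 0, 0.0014, 0.0063, -0.001, -18, 0, 0, 0])

```text
t: 13.8
eef_pos: [0.5087, -0.1972, 0.0409]
tool_rot: [-0.008, -0.039, 0.977, 0.21]
contact_force: [10.1, 7.9, -1.7]
gripper_width: 0.266
grasp_force: 125.2
```

```bash
python3 -c "
from h import *
chk('t8')"
```

```text
13.8 [ 0.5087 -0.1972  0.0409] [10.1  7.9 -1.7] [ 0.79 -1.75 -0.3 ]
grasp [ 0.5093 -0.2052  0.0587] [-0.997 -0.079 -0.001]
stand shift px 0.91 -3 -2
stand shift px 0.979 -2 -1
```

>>> arm_command(commands=[0.0002, -0.0007, 0, 2, 0, 0, 0, 0.0005, -0.0021, -0.0001, 6, 0, 0, 0, 0.0008, -0.0036, -0.0003, 10, 0, 0, 0, 0.0012, -0.005, -0.0006, 14, 0, 0, 0, 0.0015, -0.0063, -0.001, 18, 0, 0, 0, 0.0019, -0.0077, -0.0015, 22, 0, 0, 0, 0.0022, -0.009, -0.0021, 26, 0, 0, 0, 0.0026, -0.0102, -0.0027, 30, 0, 0, 0])

```text
t: 14.65
eef_pos: [0.5088, -0.2076, 0.0397]
tool_rot: [0.004, -0.041, 0.998, -0.053]
contact_force: [9.2, 6.4, -3.2]
gripper_width: 0.263
grasp_force: 125.2
```

>>> arm_command(commands=[0.0003, -0.0014, 0, 4, 0, 0, 0, 0.0006, -0.0029, -0.0002, 8, 0, 0, 0, 0.0009, -0.0043, -0.0004, 12, 0, 0, 0, 0.0012, -0.0053, -0.0007, 15, 0, 0, 0, 0.0014, -0.006, -0.0009, 17, 0, 0, 0, 0.0014, -0.0063, -0.001, 18, 0, 0, 0, 0.0014, -0.0063, -0.001, 18, 0, 0, 0])

```text
t: 15.35
eef_pos: [0.5089, -0.214, 0.041]
tool_rot: [0.011, -0.041, 0.977, -0.208]
contact_force: [9.5, 6.3, 1.0]
gripper_width: 0.264
grasp_force: 125.3
```

```bash
python3 -c "
from h import *
chk('t9')"
```

```text
15.35 [ 0.5089 -0.214   0.041 ] [9.5 6.3 1. ] [ 1.67 -1.58  0.87]
grasp [ 0.5081 -0.2061  0.0588] [-0.996 -0.085 -0.005]
stand shift px 0.861 -3 -2
stand shift px 0.979 -2 -1
```

>>> arm_command(commands=[0.0002, 0.0007, 0, -2, 0, 0, 0, 0.0005, 0.0021, -0.0001, -6, 0, 0, 0, 0.0008, 0.0036, -0.0003, -10, 0, 0, 0, 0.0012, 0.005, -0.0006, -14, 0, 0, 0, 0.0015, 0.0063, -0.001, -18, 0, 0, 0, 0.0019, 0.0077, -0.0015, -22, 0, 0, 0, 0.0022, 0.009, -0.0021, -26, 0, 0, 0, 0.0026, 0.0102, -0.0027, -30, 0, 0, 0])

```text
t: 16.2
eef_pos: [0.5045, -0.2041, 0.0399]
tool_rot: [0.0, -0.041, 0.998, 0.054]
contact_force: [11.6, 7.2, -4.8]
gripper_width: 0.27
grasp_force: 125.3
```

>>> arm_command(commands=[0.0003, 0.0014, 0, -4, 0, 0, 0, 0.0006, 0.0029, -0.0002, -8, 0, 0, 0, 0.0009, 0.0043, -0.0004, -12, 0, 0, 0, 0.0012, 0.0053, -0.0007, -15, 0, 0, 0, 0.0014, 0.006, -0.0009, -17, 0, 0, 0, 0.0014, 0.0063, -0.001, -18, 0, 0, 0, 0.0014, 0.0063, -0.001, -18, 0, 0, 0])

```text
t: 16.9
eef_pos: [0.5012, -0.1982, 0.0407]
tool_rot: [-0.007, -0.039, 0.977, 0.209]
contact_force: [11.5, 7.6, -2.5]
gripper_width: 0.26
grasp_force: 124.9
```

```bash
python3 -c "
from h import *
chk('t10')"
```

```text
16.9 [ 0.5012 -0.1982  0.0407] [11.5  7.6 -2.5] [ 0.57 -1.98 -0.59]
grasp [ 0.5018 -0.2062  0.0585] [-0.997 -0.078 -0.002]
stand shift px 0.898 -3 -2
stand shift px 0.978 -2 -1
```

Run:
```python
from h import *
snap('wrist','w5');p,r=rot();g=p+r.apply([0,0,-.0195])
im=cv2.cvtColor(cv2.imread('pics/w5.png'),cv2.COLOR_BGR2HSV)
for d in(.03,.04,.045,.05,.0545,.06,.065):
    for dy in (0,):
        q=g+r.apply([d,0,0]);u,v=proj('w5',q);print(d,round(u),round(v))
for v in range(150,260,5): print(v,im[v,323].tolist(),end='; ')
```

```text
0.03 323 233
0.04 323 209
0.045 322 196
0.05 322 183
0.0545 322 172
0.06 322 157
0.065 322 143
150 [13, 145, 127]; 155 [13, 145, 123]; 160 [12, 145, 125]; 165 [12, 143, 121]; 170 [12, 146, 124]; 175 [12, 143, 121]; 180 [13, 144, 122]; 185 [12, 146, 119]; 190 [12, 143, 123]; 195 [12, 145, 127]; 200 [6, 15, 87]; 205 [15, 13, 38]; 210 [165, 7, 78]; 215 [9, 16, 113]; 220 [13, 14, 124]; 225 [10, 12, 124]; 230 [9, 14, 124]; 235 [9, 14, 124]; 240 [8, 16, 125]; 245 [8, 16, 125]; 250 [4, 14, 124]; 255 [9, 14, 124];
```

Run:
```python
from h import *
def cr(i,u,v,w,h,k): return cv2.resize(i[v:v+h,u:u+w],(w*k,h*k),interpolation=cv2.INTER_CUBIC)
cv2.imwrite('pics/c5.png',np.hstack([cr(cv2.imread('pics/w4.png'),260,170,130,200,3),cr(cv2.imread('pics/w5.png'),260,170,130,200,3)]))
```

```text
(no output)
```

View pics/c5.png

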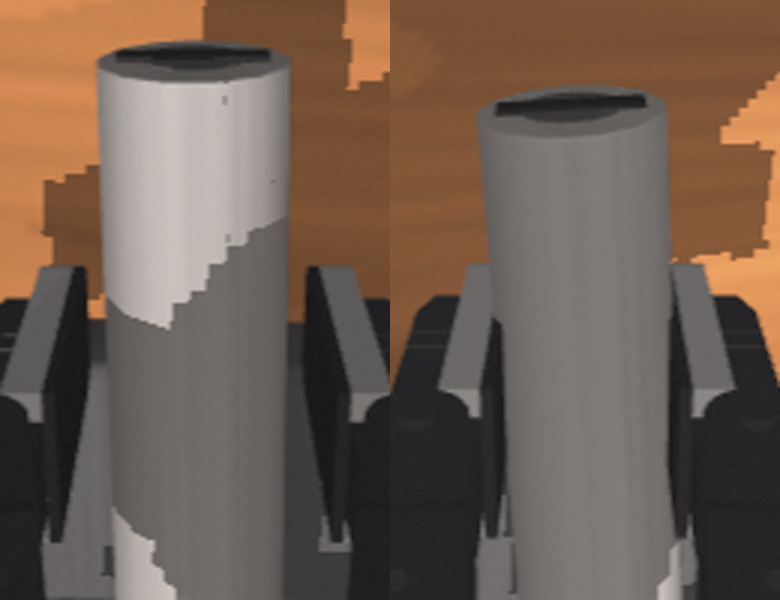

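The slot in the end face shows that the axle does turn with the grip, with some slip. Its free end is now only about 41 mm ahead of the pads, so the pads have crept outward about 13 mm and the axle is about 13 mm out. I'll regrip at the middle of the thick part.

>>> arm_command(commands=[0, 0.002, 0, 0, 0, 0, 0.36, -0.005, 0.0035, 0, 0, 0, 0, 0.4, -0.012, 0.0035, 0, 0, 0, 0, 0.4, -0.019, 0.0035, 0, 0, 0, 0, 0.4, -0.019, 0.0035, 0, 0, 0, 0, 0.4])

```text
t: 17.5
eef_pos: [0.5176, -0.196, 0.0417]
tool_rot: [-0.009, -0.038, 0.977, 0.208]
contact_force: [-0.1, -0.0, -0.3]
gripper_width: 0.401
grasp_force: 0.0
```

```bash
cat >> h.py <<'E'
def end(f):
    snap('wrist',f);p,r=rot();g=p+r.apply([0,0,-.0195]);im=cv2.cvtColor(cv2.imread(f'pics/{f}.png'),cv2.COLOR_BGR2HSV)
    o=get_obs();print(o['t'],'grasp',g.round(4),o['contact_force'].round(1),'tilt',np.degrees(np.arctan2(r.as_matrix()[2,1],-r.as_matrix()[2,2])).round(1),'w',o['gripper_width'])
    for d in np.arange(.02,.075,.0005):
        u,v=np.rint(proj(f,g+r.apply([d,0,0]))).astype(int)
        if v<0: break
        if np.median(im[v-2:v+1,u-3:u+4,1])>80: break
    # v is above the far rim of the end face; rim top is ~.0022 beyond the axis point
    d-=.002; e=g+r.apply([d,0,0]); print('end d',round(d,4),'end pos',e.round(4))
    row=im[v+25]; s=np.where((row[290:355,1]<60)&(row[290:355,2]>60))[0]; print('axle cols',290+s.min(),290+s.max(), 'centre pred',u)
E
python3 -c "
from h import *
end('w6')"
```

```text
17.55 grasp [ 0.5176 -0.2041  0.0595] [-0.   0.2 -0.2] tilt 24.0 w 0.39882364913722645
end d 0.0565 end pos [ 0.4613 -0.2084  0.0597]
axle cols 291 354 centre pred 322
```

>>> arm_command(commands=[0, 0, 0, 0, 0, 0, 0.2, 0, 0, 0, 0, 0, 0, 0, 0, 0, 0, 0, 0, 0, 0, 0, 0, 0, 0, 0, 0, 0], force=120)

```text
t: 17.95
eef_pos: [0.5163, -0.1954, 0.0418]
tool_rot: [-0.01, -0.038, 0.977, 0.208]
contact_force: [0.0, 3.2, 1.8]
gripper_width: 0.263
grasp_force: 116.9
```

>>> arm_command(commands=[0.0002, -0.0007, 0, 2, 0, 0, 0, 0.0005, -0.0021, -0.0001, 6, 0, 0, 0, 0.0008, -0.0036, -0.0003, 10, 0, 0, 0, 0.0012, -0.005, -0.0006, 14, 0, 0, 0, 0.0015, -0.0063, -0.001, 18, 0, 0, 0, 0.0019, -0.0077, -0.0015, 22, 0, 0, 0, 0.0022, -0.009, -0.0021, 26, 0, 0, 0, 0.0026, -0.0102, -0.0027, 30, 0, 0, 0])

```text
t: 18.75
eef_pos: [0.517, -0.2052, 0.041]
tool_rot: [0.003, -0.039, 0.998, -0.053]
contact_force: [2.0, 5.6, 1.3]
gripper_width: 0.268
grasp_force: 117.6
```

>>> arm_command(commands=[0.0003, -0.0014, 0, 4, 0, 0, 0, 0.0006, -0.0029, -0.0002, 8, 0, 0, 0, 0.0009, -0.0043, -0.0004, 12, 0, 0, 0, 0.0012, -0.0053, -0.0007, 15, 0, 0, 0, 0.0014, -0.006, -0.0009, 17, 0, 0, 0, 0.0014, -0.0063, -0.001, 18, 0, 0, 0, 0.0014, -0.0063, -0.001, 18, 0, 0, 0])

```text
t: 19.45
eef_pos: [0.5174, -0.2109, 0.0422]
tool_rot: [0.009, -0.04, 0.977, -0.208]
contact_force: [0.9, 7.8, 4.0]
gripper_width: 0.268
grasp_force: 117.7
```

```bash
python3 -c "
from h import *
end('w7');chk('t11')"
```

```text
19.5 grasp [ 0.5167 -0.2031  0.0601] [1.5 8.1 3.7] tilt -24.0 w 0.2687809903859553
end d 0.0555 end pos [ 0.4613 -0.2076  0.0599]
axle cols 290 352 centre pred 322
19.5 [ 0.5173 -0.211   0.0423] [1.5 8.1 3.7] [ 1.66 -0.76  0.6 ]
grasp [ 0.5167 -0.2031  0.0601] [-0.997 -0.081 -0.002]
stand shift px 0.726 -3 -2
stand shift px 0.978 -2 -1
```

>>> arm_command(commands=[0.0003, 0.0007, 0, -2, 0, 0, 0, 0.0007, 0.0021, -0.0001, -6, 0, 0, 0, 0.001, 0.0036, -0.0003, -10, 0, 0, 0, 0.0014, 0.005, -0.0006, -14, 0, 0, 0, 0.0018, 0.0063, -0.001, -18, 0, 0, 0, 0.0022, 0.0077, -0.0015, -22, 0, 0, 0, 0.0026, 0.009, -0.0021, -26, 0, 0, 0, 0.003, 0.0102, -0.0027, -30, 0, 0, 0])

```text
t: 20.35
eef_pos: [0.5151, -0.2017, 0.0417]
tool_rot: [0.001, -0.04, 0.998, 0.053]
contact_force: [9.6, 4.7, -2.8]
gripper_width: 0.268
grasp_force: 117.6
```

>>> arm_command(commands=[0.0004, 0.0014, 0, -4, 0, 0, 0, 0.0008, 0.0029, -0.0002, -8, 0, 0, 0, 0.0012, 0.0043, -0.0004, -12, 0, 0, 0, 0.0015, 0.0053, -0.0007, -15, 0, 0, 0, 0.0018, 0.006, -0.0009, -17, 0, 0, 0, 0.002, 0.0063, -0.001, -18, 0, 0, 0, 0.002, 0.0063, -0.001, -18, 0, 0, 0])

```text
t: 21.05
eef_pos: [0.513, -0.1964, 0.0427]
tool_rot: [-0.005, -0.038, 0.978, 0.207]
contact_force: [13.9, 5.9, -2.4]
gripper_width: 0.27
grasp_force: 117.8
```

```bash
python3 -c "
from h import *
end('w8');chk('t12')"
```

```text
21.1 grasp [ 0.5135 -0.2043  0.0606] [13.1  5.1 -2.8] tilt 23.9 w 0.2648904007470714
end d 0.056 end pos [ 0.4576 -0.2085  0.0603]
axle cols 290 352 centre pred 323
21.1 [ 0.513  -0.1964  0.0427] [13.1  5.1 -2.8] [ 0.21 -2.51 -0.85]
grasp [ 0.5135 -0.2043  0.0606] [-0.997 -0.076 -0.005]
stand shift px 0.9 -3 -2
stand shift px 0.978 -2 -1
```

>>> arm_command(commands=[0.0003, -0.001, 0, 3, 0, 0, 0, 0.0007, -0.0029, -0.0002, 8, 0, 0, 0, 0.0012, -0.0046, -0.0005, 13, 0, 0, 0, 0.0016, -0.0063, -0.001, 18, 0, 0, 0, 0.002, -0.008, -0.0016, 23, 0, 0, 0, 0.0024, -0.0096, -0.0024, 28, 0, 0, 0, 0.0028, -0.0112, -0.0033, 33, 0, 0, 0, 0.0032, -0.0126, -0.0043, 38, 0, 0, 0])

```text
t: 21.95
eef_pos: [0.5117, -0.2083, 0.0422]
tool_rot: [0.009, -0.04, 0.992, -0.123]
contact_force: [8.4, 4.6, -3.2]
gripper_width: 0.269
grasp_force: 118.3
```

>>> arm_command(commands=[0.0003, -0.0016, -0.0001, 4.5, 0, 0, 0, 0.0006, -0.0029, -0.0002, 8, 0, 0, 0, 0.0008, -0.0036, -0.0003, 10, 0, 0, 0, 0.0008, -0.0036, -0.0003, 10, 0, 0, 0])

```text
t: 22.35
eef_pos: [0.504, -0.2125, 0.041]
tool_rot: [0.005, -0.039, 0.977, -0.208]
contact_force: [-3.0, 1.3, -2.7]
gripper_width: 0.265
grasp_force: 118.3
```

>>> arm_command(commands=[0.0003, 0.001, 0, -3, 0, 0, 0, 0.0007, 0.0029, -0.0002, -8, 0, 0, 0, 0.0012, 0.0046, -0.0005, -13, 0, 0, 0, 0.0016, 0.0063, -0.001, -18, 0, 0, 0, 0.002, 0.008, -0.0016, -23, 0, 0, 0, 0.0025, 0.0096, -0.0024, -28, 0, 0, 0, 0.003, 0.0112, -0.0033, -33, 0, 0, 0, 0.0035, 0.0126, -0.0043, -38, 0, 0, 0])

```text
t: 23.15
eef_pos: [0.4999, -0.2029, 0.0413]
tool_rot: [-0.005, -0.036, 0.992, 0.123]
contact_force: [0.3, -0.3, -3.1]
gripper_width: 0.266
grasp_force: 117.8
```

>>> arm_command(commands=[0.0005, 0.0016, -0.0001, -4.5, 0, 0, 0, 0.001, 0.0029, -0.0002, -8, 0, 0, 0, 0.0013, 0.0036, -0.0003, -10, 0, 0, 0, 0.0015, 0.0036, -0.0003, -10, 0, 0, 0])

```text
t: 23.55
eef_pos: [0.4977, -0.2, 0.0412]
tool_rot: [-0.009, -0.035, 0.978, 0.208]
contact_force: [-0.6, 0.3, -3.2]
gripper_width: 0.265
grasp_force: 117.8
```

```bash
python3 -c "
from h import *
end('w9');chk('t13')"
```

```text
23.6 grasp [ 0.4986 -0.2067  0.0592] [ 0.5 -0.7 -2.4] tilt 24.0 w 0.26660275703434533
end d 0.0565 end pos [ 0.4423 -0.2109  0.0594]
axle cols 290 352 centre pred 325
23.6 [ 0.498  -0.1988  0.0414] [ 0.5 -0.7 -2.4] [-0.63 -0.02  0.03]
grasp [ 0.4986 -0.2067  0.0592] [-0.997 -0.074  0.004]
stand shift px 0.903 -3 -2
stand shift px 0.978 -2 -1
```

The force has dropped to just the axle's weight, so it is free and about 31 mm out. I'll pull it clear.

>>> arm_command(commands=[0.01, 0, 0, 0, 0, 0, 0, 0.02, 0, 0, 0, 0, 0, 0, 0.03, 0, 0, 0, 0, 0, 0, 0.03, -0.0029, -0.0002, 8, 0, 0, 0, 0.03, -0.0056, -0.0008, 16, 0, 0, 0, 0.03, -0.0083, -0.0018, 24, 0, 0, 0, 0.03, -0.0083, -0.0018, 24, 0, 0, 0])

```text
t: 24.35
eef_pos: [0.47, -0.2008, 0.0404]
tool_rot: [-0.002, -0.045, 0.999, -0.0]
contact_force: [0.5, 0.8, -2.1]
gripper_width: 0.267
grasp_force: 118.1
```

Run:
```python
from h import *
end('w10');chk('t14')
go([.47,-.21,.17],184.2);go([.6172-.0015,.2752,.17],187);go([.6157,.2752,.042],187)
```

```text
24.4 grasp [ 0.4694 -0.2034  0.0599] [-0.4 -0.3 -2.5] tilt 0.1 w 0.268658831610397
end d 0.055 end pos [ 0.4146 -0.2081  0.0601]
axle cols 290 352 centre pred 316
24.4 [ 0.4694 -0.2034  0.0404] [-0.4 -0.3 -2.5] [-0.04  0.03 -0.01]
grasp [ 0.4694 -0.2034  0.0599] [-0.996 -0.085  0.004]
stand shift px 0.902 -3 -2
stand shift px 0.978 -2 -1
go [0.47, -0.21, 0.17] 184.2 [-0.0002 -0.0041 -0.1297] [ 0.06 -0.23  0.46]
go [0.6157, 0.2752, 0.17] 187 [-0.1848  0.4677 -0.1299] [ 0.07 -0.23 -2.34]
go [0.6157, 0.2752, 0.042] 187 [-0.1853  0.4676 -0.0019] [ 0.07 -0.23 -2.34]
```

>>> arm_command(commands=[0, 0, -0.04, 0, 0, 0, 0, 0, 0, -0.085, 0, 0, 0, 0, 0, 0.02, -0.13, 0, 0, 0, 0, -0.025, 0.065, -0.13, 0, 0, -1, 0, -0.045, 0.11, -0.13, 0, -0.2, -2.3, 0, -0.065, 0.155, -0.13, 0, -0.2, -2.3, 0, -0.085, 0.2, -0.13, 0, -0.2, -2.3, 0, -0.105, 0.245, -0.13, 0, -0.2, -2.3, 0])

```text
t: 25.25
eef_pos: [0.5557, 0.0435, 0.1698]
tool_rot: [-0.0, -0.056, 0.998, 0.0]
contact_force: [0.6, 0.8, -1.9]
gripper_width: 0.269
grasp_force: 118.0
```

>>> arm_command(commands=[-0.018, 0.045, 0, 0, 0, 0, 0, -0.036, 0.09, 0, 0, 0, 0, 0, -0.053, 0.135, 0, 0, 0, 0, 0, -0.066, 0.175, 0, 0, 0, 0, 0, -0.074, 0.205, 0, 0, 0, 0, 0, -0.076, 0.215, 0, 0, 0, 0, 0, -0.076, 0.22, 0, 0, 0, 0, 0, -0.076, 0.22, 0, 0, 0, 0, 0])

```text
t: 26.05
eef_pos: [0.6056, 0.2694, 0.1694]
tool_rot: [-0.001, -0.057, 0.998, -0.0]
contact_force: [-0.1, 0.3, -2.7]
gripper_width: 0.267
grasp_force: 118.0
```

Run:
```python
from h import *
end('w11');o=get_obs();print(o['q'].round(2),o['eef_pos'])
go([.6157,.2752,.17],187);go([.6157,.2752,.07],187)
# groove tops in wrist view
for q in([.6172,.2752,.04],[.6256,.2058,.04]): print(proj('w11',q))
def cr(i,u,v,w,h,k): return cv2.resize(i[v:v+h,u:u+w],(w*k,h*k),interpolation=cv2.INTER_CUBIC)
cv2.imwrite('pics/c6.png',cv2.resize(cv2.imread('pics/w11.png'),(800,500)))
```

```text
26.1 grasp [0.6058 0.2688 0.189 ] [ 1.   0.6 -2.1] tilt -0.1 w 0.266833839574588
end d 0.056 end pos [0.5502 0.2624 0.1891]
axle cols 290 352 centre pred 320
[-0.52  0.52  0.02  1.64 -0.01  0.98  1.18] [0.60577931 0.26874211 0.16953339]
go [0.6157, 0.2752, 0.17] 187 [-0.0106  0.0053 -0.0005] [-0.05 -0.05 -0.48]
go [0.6157, 0.2752, 0.07] 187 [-0.0107  0.0054  0.0995] [-0.05 -0.05 -0.48]
[328.96501773 212.34009686]
[247.46503041 212.76847826]
```

View pics/c6.png

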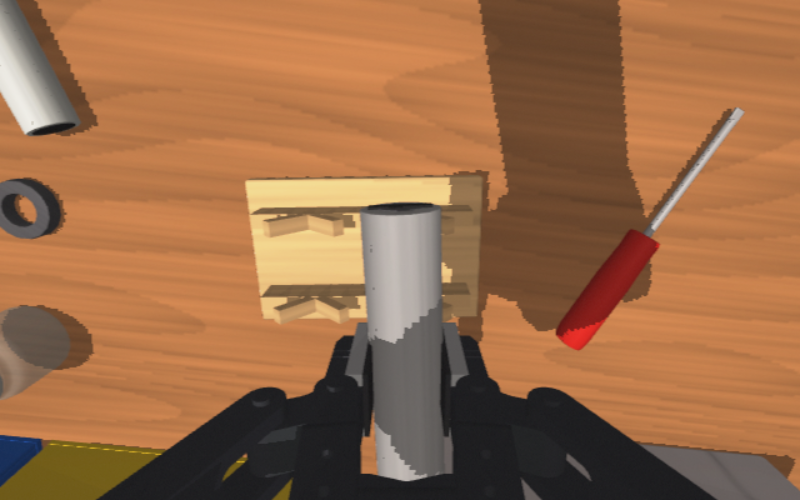

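The view shows the axle centred in the pads above the left grooves. The right groove vertices are at about (244,170) and (253,238) in full-image pixels.

>>> arm_command(commands=[-0.0055, 0.0027, 0.03, 0, 0, -0.3, 0, -0.0107, 0.0054, 0.06, 0, 0, -0.5, 0, -0.0107, 0.0054, 0.09, 0, 0, -0.5, 0, -0.0107, 0.0054, 0.1, 0, 0, -0.5, 0, -0.0107, 0.0054, 0.1, 0, 0, -0.5, 0])

```text
t: 26.6
eef_pos: [0.6146, 0.2758, 0.0684]
tool_rot: [-0.002, -0.062, 0.998, -0.001]
contact_force: [0.3, -1.0, -1.8]
gripper_width: 0.265
grasp_force: 118.0
```

Run:
```python
from h import *
c,s=np.cos(np.radians(7)),np.sin(np.radians(7))
for y in(-.035,.035):
  for x in(-.03,.03):
    for z in (.04,.063):
      q=[.6214+x*c-y*s,.2405+x*s+y*c,z];print(x,y,z,proj('w11',q).round(1))
o=get_obs();print(o['eef_pos'],o['contact_force'])
go([.6157,.2752,.0385],187)
```

```text
-0.03 -0.035 0.04 [244.6 178.6]
-0.03 -0.035 0.063 [237.7 185.4]
0.03 -0.035 0.04 [250.1 244.9]
0.03 -0.035 0.063 [244.1 256.5]
-0.03 0.035 0.04 [328.9 178. ]
-0.03 0.035 0.063 [329.2 184.7]
0.03 0.035 0.04 [329.1 244.4]
0.03 0.035 0.063 [329.5 255.9]
[0.61463007 0.2757717  0.06837727] [ 0.34962675 -0.9986038  -1.80806112]
go [0.6157, 0.2752, 0.0385] 187 [-0.0011 -0.0006  0.0299] [-0.1  -0.19  0.08]
```

>>> arm_command(commands=[-0.001, -0.0006, 0.01, 0, -0.2, 0, 0, -0.001, -0.0006, 0.02, 0, -0.2, 0, 0, -0.001, -0.0006, 0.027, 0, -0.2, 0, 0, -0.001, -0.0006, 0.03, 0, -0.2, 0, 0, -0.001, -0.0006, 0.03, 0, -0.2, 0, 0])

```text
t: 27.1
eef_pos: [0.6175, 0.2766, 0.0437]
tool_rot: [0.002, -0.062, 0.998, -0.0]
contact_force: [-7.9, -5.8, 24.3]
gripper_width: 0.267
grasp_force: 120.6
```

Run:
```python
from h import *
o=get_obs();print(o['eef_pos'],o['contact_force'],o['torque'])
go([.6157,.2752,.0385],187)
```

```text
[0.6175283  0.27658454 0.04369864] [-7.88730638 -5.83747635 24.26501138] [-1.41327296  1.989098   -0.37755148]
go [0.6157, 0.2752, 0.0385] 187 [ 0.002  -0.0011  0.0052] [-0.03  0.27  0.06]
```

>>> arm_command(commands=[0, -0.0015, 0, 0, 0, 0, 0, 0, -0.003, 0, 0, 0, 0, 0, 0, -0.004, 0, 0, 0, 0, 0, 0, -0.004, 0, 0, 0, 0, 0])

```text
t: 27.5
eef_pos: [0.6176, 0.2765, 0.0437]
tool_rot: [0.003, -0.062, 0.998, 0.002]
contact_force: [-7.7, 0.3, 19.1]
gripper_width: 0.268
grasp_force: 119.8
```

Run:
```python
from h import *
o=get_obs();print(o['eef_pos'],o['contact_force'],o['torque'])
go([.6157,.2752,.0385],187)
```

```text
[0.61761075 0.2764857  0.04371428] [-7.66243831  0.25056048 19.09391085] [ 0.08942917  1.83869098 -0.42984106]
go [0.6157, 0.2752, 0.0385] 187 [ 0.0021 -0.0011  0.0052] [0.24 0.35 0.17]
```

>>> arm_command(commands=[0.001, 0.002, -0.003, 0, 0, 0, 0, 0.0015, 0.0025, -0.005, 0, 0, 0, 0, 0.0015, 0.0025, -0.005, 0, 0, 0, 0.35, 0.0015, 0.0025, -0.005, 0, 0, 0, 0.48, 0.0015, 0.0025, -0.005, 0, 0, 0, 0.48, 0.0015, 0.0025, -0.005, 0, 0, 0, 0.48])

```text
t: 28.1
eef_pos: [0.6152, 0.2759, 0.0446]
tool_rot: [0.002, -0.063, 0.998, 0.0]
contact_force: [-0.5, 0.1, -0.3]
gripper_width: 0.481
grasp_force: 0.0
```

Run:
```python
from h import *
end('w12')
o=get_obs();print(o['eef_pos'],o['contact_force'],o['gripper_width'])
# axle silhouette in wrist image at several rows
im=cv2.cvtColor(cv2.imread('pics/w12.png'),cv2.COLOR_BGR2HSV)
for v in range(180,300,10):
    s=np.where(im[v,260:390,1]<60)[0]+260; print(v,s.min() if len(s) else 0,s.max() if len(s) else 0,end='; ')
go([.6157,.2752,.18],187)
```

```text
28.15 grasp [0.6151 0.2759 0.0641] [ 1.1 -0.4  0. ] tilt 0.0 w 0.4809335587594486
end d 0.0565 end pos [0.5591 0.2689 0.0639]
axle cols 292 354 centre pred 322
[0.61521225 0.27596008 0.04459901] [ 1.07370552 -0.39270142  0.02519431] 0.4809335587594486
180 291 356; 190 291 356; 200 291 355; 210 292 355; 220 293 355; 230 293 354; 240 293 354; 250 294 354; 260 266 384; 270 261 389; 280 260 389; 290 260 389; go [0.6157, 0.2752, 0.18] 187 [-0.0008 -0.0008 -0.1354] [0.01 0.19 0.19]
```

>>> arm_command(commands=[0, 0, -0.03, 0, 0, 0, 0.48, 0, 0, -0.07, 0, 0, 0, 0.48, 0, 0, -0.11, 0, 0, 0, 0.6, 0, 0, -0.135, 0, 0, 0, 1, 0, 0, -0.135, 0, 0, 0, 1])

```text
t: 28.65
eef_pos: [0.6172, 0.2771, 0.1847]
tool_rot: [0.005, -0.063, 0.998, 0.002]
contact_force: [0.8, 0.2, -0.2]
gripper_width: 0.912
grasp_force: 0.0
```

Run:
```python
from h import *
def fit(f,x0,x1,y0,y1):
    im=cv2.imread(f'pics/{f}.png');h=cv2.cvtColor(im,cv2.COLOR_BGR2HSV)[y0:y1,x0:x1]
    m=((h[...,1]<50)&(h[...,2]>50)).astype(np.uint8);n,l,st,c=cv2.connectedComponentsWithStats(m);i=1+st[1:,4].argmax()
    ys,xs=np.where(l==i);r=cv2.minAreaRect(np.c_[xs+x0,ys+y0].astype(np.float32));return st[i]+[x0,y0,0,0,0],cv2.boxPoints(r).round(1).tolist()
c=snap('wrist','w13');snap('scene','s13')
print('wrist',fit('w13',270,380,100,330))
print('scene',fit('s13',290,400,240,340))
yaw=np.radians(7);e=np.array([np.cos(yaw),np.sin(yaw),0]);n=np.array([-e[1],e[0],0])
for z in(.0584,.064):
  o=np.array([.6170,.2765,z])
  print(z,[ [proj(f,o+e*s*.055+n*t*.013).round(1).tolist() for s,t in((-1,-1),(-1,1),(1,-1),(1,1))] for f in('w13','s13')])
```

```text
wrist (array([ 307,  127,   32,  163, 4518]), [[307.0, 127.0], [338.0, 127.0], [338.0, 289.0], [307.0, 289.0]])
scene (array([330, 279,  46,  39, 503]), [[326.1000061035156, 306.1000061035156], [369.70001220703125, 277.5], [377.20001220703125, 288.8999938964844], [333.6000061035156, 317.5]])
0.0584 [[[305.9, 130.3], [339.2, 130.4], [307.8, 256.9], [337.1, 256.9]], [[369.2, 277.0], [376.1, 284.7], [335.9, 303.7], [342.8, 311.8]]]
0.064 [[[305.6, 131.0], [339.5, 131.1], [307.5, 259.8], [337.3, 259.8]], [[369.4, 276.2], [376.4, 283.9], [336.0, 303.0], [342.9, 311.1]]]
```

The axle's silhouette matches lying in the left V: centred within 1 px, at height 58 mm, and it locked sideways when pressed. Next is the tube.

Run:
```python
from h import *
go([.507,.003,.18],203.6)
```

```text
go [0.507, 0.003, 0.18] 203.6 [ 0.1412 -0.2574 -0.0006] [ -0.     0.25 -16.4 ]
```

>>> arm_command(commands=[0.02, -0.04, 0, 0, 0, -4, 1, 0.045, -0.08, 0, 0, 0.2, -9, 1, 0.068, -0.12, 0, 0, 0.2, -16.4, 1, 0.09, -0.16, 0, 0, 0.2, -16.4, 1, 0.115, -0.2, 0, 0, 0.2, -16.4, 1, 0.132, -0.238, 0, 0, 0.2, -16.4, 1, 0.141, -0.257, 0, 0, 0.2, -16.4, 1, 0.141, -0.257, 0, 0, 0.2, -16.4, 1])

```text
t: 29.55
eef_pos: [0.5047, -0.0007, 0.1777]
tool_rot: [-0.002, -0.202, 0.979, -0.001]
contact_force: [-0.0, -0.4, 0.1]
gripper_width: 1.002
grasp_force: 0.0
```

>>> arm_command(commands=[0, 0, 0, 0, 0, 0, 1, 0, 0, 0, 0, 0, 0, 1])

```text
t: 29.75
eef_pos: [0.507, 0.0048, 0.1786]
tool_rot: [-0.0, -0.205, 0.979, 0.0]
contact_force: [0.3, 0.3, -0.1]
gripper_width: 0.999
grasp_force: 0.0
```

Run:
```python
from h import *
c=snap('wrist','w14')
h=cv2.cvtColor(cv2.imread('pics/w14.png'),cv2.COLOR_BGR2HSV)
m=((h[...,1]<60)&(h[...,2]>60)).astype(np.uint8);m[330:]=0
n,l,st,ct=cv2.connectedComponentsWithStats(m)
for i in range(1,n):
    if st[i,4]>300: print(st[i],ct[i].round(1))
u,v=np.rint(proj('w14',[.507,.003,.03])).astype(int);i=l[v,u];print(u,v,i)
mm=(l==i)
for r in range(st[i,1],st[i,1]+st[i,3],10):
    s=np.where(mm[r])[0];print(r,s.min(),s.max(),end='; ')
p,r=rot();print(p,r.as_matrix()[:,0])
e=np.array([np.cos(np.radians(23.6)),np.sin(np.radians(23.6)),0])
print([proj('w14',np.array([.507,.003,.016])+e*s).round(1) for s in(-.055,0,.055)])
```

```text
[    0   112   168   190 20756] [ 78.3 212.8]
[ 304  126   36  121 3930] [322.1 184.5]
[247 256  41  37 808] [266.7 273.7]
[174 272  46  58 802] [195.3 301.3]
[431 272  46  58 796] [454.8 301.2]
322 191 2
126 307 338; 136 305 338; 146 305 338; 156 305 338; 166 305 338; 176 306 338; 186 306 338; 196 306 338; 206 307 338; 216 307 338; 226 308 338; 236 307 338; 246 316 327; [0.50715487 0.00491858 0.17869943] [-9.15441404e-01 -4.02450978e-01  4.95935985e-04]
[array([321.8, 127.4]), array([321.9, 187.5]), array([321.9, 241.4])]
```

Run:
```python
from h import *
go([.507,.0032,.006],204)
```

```text
go [0.507, 0.0032, 0.006] 204 [ 0.0007 -0.0016  0.1727] [ 0.02 -0.03 -0.27]
```

>>> arm_command(commands=[0.0007, -0.0016, 0.04, 0, 0, -0.3, 1, 0.0007, -0.0016, 0.08, 0, 0, -0.3, 1, 0.0007, -0.0016, 0.12, 0, 0, -0.3, 1, 0.0007, -0.0016, 0.15, 0, 0, -0.3, 0.9, 0.0007, -0.0016, 0.168, 0, 0, -0.3, 0.7, 0.0007, -0.0016, 0.171, 0, 0, -0.3, 0.6, 0.0007, -0.0016, 0.171, 0, 0, -0.3, 0.5, 0.0007, -0.0016, 0.171, 0, 0, -0.3, 0.5], force=60)

```text
t: 30.6
eef_pos: [0.508, 0.0021, 0.0091]
tool_rot: [0.001, -0.207, 0.978, -0.0]
contact_force: [0.1, -1.1, -0.1]
gripper_width: 0.499
grasp_force: 0.0
```

Run:
```python
from h import *
o=get_obs();print(o['eef_pos'],o['contact_force'])
go([.507,.0032,.006],204)
```

```text
[0.50801049 0.00212904 0.00913658] [ 0.05667525 -1.11752016 -0.07825447]
go [0.507, 0.0032, 0.006] 204 [0.0005 0.0014 0.0031] [-0.04  0.1  -0.06]
```

>>> arm_command(commands=[0.0005, 0.001, 0.002, 0, 0, 0, 0.48, 0.0005, 0.001, 0.002, 0, 0, 0, 0.44, 0.0005, 0.001, 0.002, 0, 0, 0, 0.38, 0.0005, 0.001, 0.002, 0, 0, 0, 0.2, 0.0005, 0.001, 0.002, 0, 0, 0, 0.2, 0.0005, 0.001, 0.002, 0, 0, 0, 0.2, 0.0005, 0.001, 0.002, 0, 0, 0, 0.2])

```text
t: 31.3
eef_pos: [0.5066, 0.0023, 0.007]
tool_rot: [0.0, -0.207, 0.978, -0.0]
contact_force: [-1.5, 0.4, 7.5]
gripper_width: 0.347
grasp_force: 58.7
```

>>> arm_command(commands=[0, 0, -0.02, 0, 0, 0, 0.2, 0, 0, -0.06, 0, 0, 0, 0.2, 0, 0, -0.1, 0, 0, 0, 0.2, 0, 0, -0.14, 0, 0, 0, 0.2, 0, 0, -0.165, 0, 0, 0, 0.2, 0, 0, -0.165, 0, 0, 0, 0.2])

```text
t: 31.9
eef_pos: [0.5085, 0.0024, 0.175]
tool_rot: [0.004, -0.207, 0.978, -0.0]
contact_force: [-0.8, -0.1, -1.7]
gripper_width: 0.35
grasp_force: 60.0
```

Run:
```python
from h import *
end('w15');o=get_obs();print(o['eef_pos'],o['contact_force'],o['grasp_force'])
go([.6256,.2068,.17],187)
```

```text
31.95 grasp [0.507  0.0024 0.1923] [-0.4 -1.3 -1.4] tilt -0.1 w 0.35029054029925194
end d 0.0555 end pos [ 0.4563 -0.0201  0.1921]
axle cols 290 354 centre pred 323
[0.50707826 0.00235569 0.1728141 ] [-0.38122336 -1.25370176 -1.43059584] 59.95923042297363
go [0.6256, 0.2068, 0.17] 187 [-0.1912  0.1389  0.0033] [-0.05  0.22 16.89]
```

>>> arm_command(commands=[-0.03, 0.02, 0, 0, 0, 3, 0.2, -0.065, 0.045, 0, 0, 0, 8, 0.2, -0.1, 0.07, 0, 0, 0, 12, 0.2, -0.135, 0.098, 0.003, 0, 0.2, 16.9, 0.2, -0.165, 0.12, 0.003, 0, 0.2, 16.9, 0.2, -0.185, 0.134, 0.003, 0, 0.2, 16.9, 0.2, -0.191, 0.139, 0.003, 0, 0.2, 16.9, 0.2, -0.191, 0.139, 0.003, 0, 0.2, 16.9, 0.2])

```text
t: 32.75
eef_pos: [0.6234, 0.2074, 0.1661]
tool_rot: [-0.003, -0.062, 0.998, -0.001]
contact_force: [-0.0, -0.5, -1.3]
gripper_width: 0.353
grasp_force: 60.0
```

>>> arm_command(commands=[0, 0, 0.02, 0, 0, 0, 0.2, 0, 0, 0.04, 0, 0, 0, 0.2, 0, 0, 0.06, 0, 0, 0, 0.2, 0, 0, 0.07, 0, 0, 0, 0.2, 0, 0, 0.07, 0, 0, 0, 0.2])

```text
t: 33.25
eef_pos: [0.6227, 0.2045, 0.0963]
tool_rot: [-0.004, -0.06, 0.998, -0.001]
contact_force: [-0.6, -1.7, -1.1]
gripper_width: 0.35
grasp_force: 60.0
```

Run:
```python
from h import *
end('w16');o=get_obs();print(o['eef_pos'],o['contact_force'],o['grasp_force'])
go([.6256,.2068,.0545],187)
```

```text
33.3 grasp [0.6238 0.2053 0.1172] [ 0.1 -0.5 -1.3] tilt -0.1 w 0.3533745575274731
end d 0.059 end pos [0.5652 0.1982 0.1175]
axle cols 290 354 centre pred 324
[0.62366646 0.20529675 0.09773097] [ 0.07765107 -0.52272979 -1.26853363] 60.00895142555237
go [0.6256, 0.2068, 0.0545] 187 [-0.0023  0.0013  0.0432] [-0.1  -0.28 -0.07]
```

>>> arm_command(commands=[-0.002, 0.0013, 0.015, 0, -0.3, 0, 0.2, -0.002, 0.0013, 0.03, 0, -0.3, 0, 0.2, -0.002, 0.0013, 0.038, 0, -0.3, 0, 0.2, -0.002, 0.0013, 0.043, 0, -0.3, 0, 0.2, -0.002, 0.0013, 0.046, 0, -0.3, 0, 0.2, -0.002, 0.0013, 0.046, 0, -0.3, 0, 0.2])

```text
t: 33.9
eef_pos: [0.6263, 0.2064, 0.0537]
tool_rot: [0.001, -0.06, 0.998, -0.001]
contact_force: [-3.6, -4.2, 10.1]
gripper_width: 0.35
grasp_force: 61.2
```

Run:
```python
from h import *
o=get_obs();print(o['eef_pos'],o['contact_force'],o['torque'])
go([.6256,.2068,.0545],187)
```

```text
[0.62632883 0.20639995 0.05365787] [-3.62648017 -4.21900545 10.06162363] [-0.9297843   0.89083462  0.08766927]
go [0.6256, 0.2068, 0.0545] 187 [ 0.0007  0.0005 -0.0008] [-0.15  0.09 -0.07]
```

>>> arm_command(commands=[0.001, -0.001, -0.002, 0, 0, 0, 0.2, 0.001, -0.001, -0.003, 0, 0, 0, 0.2, 0.001, -0.001, -0.003, 0, 0, 0, 0.42, 0.001, -0.001, -0.003, 0, 0, 0, 0.52, 0.001, -0.001, -0.003, 0, 0, 0, 0.52])

```text
t: 34.4
eef_pos: [0.6251, 0.2074, 0.0552]
tool_rot: [0.001, -0.061, 0.998, -0.0]
contact_force: [0.0, -1.2, -0.7]
gripper_width: 0.52
grasp_force: 0.0
```

>>> arm_command(commands=[0, 0, -0.02, 0, 0, 0, 0.52, 0, 0, -0.05, 0, 0, 0, 0.52, 0, 0, -0.09, 0, 0, 0, 0.52, 0, 0, -0.13, 0, 0, 0, 0.52, 0, 0, -0.13, 0, 0, 0, 0.52, 0, 0, -0.13, 0, 0, 0, 0.52])

```text
t: 35.0
eef_pos: [0.6253, 0.2075, 0.1862]
tool_rot: [0.002, -0.061, 0.998, 0.0]
contact_force: [-0.2, 0.0, -0.6]
gripper_width: 0.516
grasp_force: 0.0
```

Run:
```python
from h import *
snap('wrist','w17');snap('scene','s17');print(get_obs()['eef_pos'],get_obs()['contact_force'])
h=cv2.cvtColor(cv2.imread('pics/w17.png'),cv2.COLOR_BGR2HSV)
m=((h[...,1]<60)&(h[...,2]>60)).astype(np.uint8);m[330:]=0
n,l,st,ct=cv2.connectedComponentsWithStats(m)
yaw=np.radians(7);e=np.array([np.cos(yaw),np.sin(yaw),0]);nn=np.array([-e[1],e[0],0])
for name,o,R_ in(('axle',np.array([.617,.2765,.0584]),.013),('tube',np.array([.6256,.2068,.0626]),.016)):
    print(name,'pred',[proj('w17',o+e*s*.055+nn*t*R_).round(0).tolist() for s,t in((-1,-1),(-1,1),(1,-1),(1,1))])
    u,v=np.rint(proj('w17',o+[0,0,R_])).astype(int);i=l[v,u];print(u,v,i,st[i])
    for r in range(st[i,1]+2,st[i,1]+st[i,3],15):
        s=np.where(l[r]==i)[0];print(r,s.min(),s.max(),end='; ')
    h2=cv2.cvtColor(cv2.imread('pics/s17.png'),cv2.COLOR_BGR2HSV)
    print()
```

```text
[0.62388813 0.20692848 0.18384069] [-0.92092279  0.04475679 -0.26398651]
axle pred [[395.0, 132.0], [428.0, 132.0], [387.0, 258.0], [416.0, 258.0]]
410 203 3 [ 378  129   51  184 4944]
131 396 428; 146 395 426; 161 394 425; 176 393 424; 191 392 422; 206 391 421; 221 391 420; 236 390 418; 251 389 417; 266 380 412; 281 385 411; 296 390 403; 311 391 396; 
tube pred [[302.0, 132.0], [343.0, 132.0], [305.0, 260.0], [341.0, 260.0]]
323 206 4 [ 303  131   41  136 5008]
133 304 342; 148 303 342; 163 304 342; 178 305 342; 193 305 342; 208 305 342; 223 305 342; 238 306 341; 253 307 341;
```

Both silhouettes match the predicted resting poses to within about 1–2 px, and the gripper is clear above them. I'm handing in.

>>> arm_command(commands=[0, 0, -0.03, 0, 0, 0, 0.52, 0, 0, -0.03, 0, 0, 0, 0.52, 0, 0, -0.03, 0, 0, 0, 0.52])

```text
t: 35.4
eef_pos: [0.6245, 0.2071, 0.2142]
tool_rot: [0.001, -0.061, 0.998, -0.0]
contact_force: [0.5, 0.2, -0.2]
gripper_width: 0.519
grasp_force: 0.0
```

```bash
python3 -c "
from station import hand_in
print(hand_in())"
```

```text
the job is handed in; nothing more can be done
None
```

I handed the job in at about 35 s with the axle in the left V grooves and the tube in the right, both let go and matching their resting poses in the wrist camera; the stand crept roughly 6–9 mm (limit 25 mm), the axle's twist angles were never measured directly because the grip slipped in the early strokes, and no verdict was shown.

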